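# Tighten the shelf bracket's recessed socket bolt with a hex key

### The job

The bracket of the spice shelf that lies half-built on the worktop is loose. Take the red-handled hex key out of its wooden stand, find the recessed hex socket of the big bolt with it and tighten the bolt clockwise (seen from above), in as many regrasped turns as it needs, until it comes to its stop. Then put the key back upright in its stand, all the way down, and let go; do not knock over or shift the timer, the cup or the jam jar.

Things in the scene. Friction and masses are not known exactly. Their poses are not given: they have to be found in the camera images.
- bracket: Half-built shelf, fixed: pale board (x -60 to 60, y -60 to 150, 20 mm thick) lying flat, with a steel bracket whose 64 mm wide flange stands up at y = 115 to a height of 100 mm. Round aluminium boss, 56 mm across, top 56 mm above the worktop, with a recess 40 mm wide and 6 mm deep, the bolt head at its bottom. Origin on the worktop under the bolt's axis; z up, y towards the flange.
- socket (a point): Centre of the mouth of the bolt's hex socket, 6 mm below the boss's top and 50 mm above the worktop; turns with the bolt; z up, x square to one pair of the hexagon's flats. Socket 22 mm across flats, 22 mm deep (floor 28 mm above the worktop), no chamfer. The key stands in it when let go.
- bolt (a joint): Turn of the bolt (rad), growing clockwise seen from above. The stop, where the bolt is tight, is at 2.7; it starts loose at 0 to 0.5. It turns stiffly by friction (about 0.12 N m) and stays where it is left.
- key: Hex key standing upright, 0.15 to 0.3 kg. Origin at the tip, z up. Hexagonal nose tapering from 20 mm across flats at z = 8 to 12 mm at its tip, hex shaft 20 mm across flats to z = 62, round collar 28 mm across at 61 to 65, red square handle 28 x 28 mm from 65 to 110. Handle flats and one pair of shaft flats are square to x: it fits the socket when the x axes agree modulo 60 degrees, with about 12 degrees of play either way.
- key_tip (a point): Bottom centre of the key's nose (its origin).
- key_grip (a point): Centre of the key's red square handle, 87.5 mm above the tip; axes as the key's.
- stand: Dark wooden key stand, fixed, 70 x 70 x 45 mm; origin at the centre of its underside, on the worktop.
- stand_mouth (a point): Centre of the mouth of the stand's round vertical hole, 45 mm above the worktop: 28 mm wide, 40 mm deep, rim chamfered 5 mm. The key stands in it on its floor, 5 mm above the worktop, with a little play.
- timer: Bystander: round white and red kitchen timer, 69 mm wide, 53 mm high; origin under its centre.
- cup: Bystander: small pale striped cup with a handle, 60 x 83 mm, 51 mm high; origin under it.
- jam: Bystander: jam jar with a yellow lid, 69 mm wide, 112 mm high; origin under its centre.
There are look-alikes about, which are no part of the job. What is shaped like the bracket but pink is not meant.

How it is judged:
On the way, in this order (a step that is already met when the one before it is completed fails the run):
1. the key is seated in the bolt's socket, at least 15 mm deep (z of key_tip in the frame of socket below -0.015 m and horizontal distance between key_tip and socket below 0.005 m), for 0.2 s.
2. the bolt is turned clockwise to its stop with the key in the socket (all of step 1 and value of joint bolt above 2.52 rad), for 0.1 s.
At the end, for the whole second after the job is handed in: The bolt is at its stop (joint above 2.52 rad), and the key stands released and at rest in its stand's hole: tip at least 33 mm below the stand's top and within 12 mm of the hole's axis, key within 0.2 rad of upright (value of joint bolt above 2.52 rad and z of key_tip in the frame of stand_mouth below -0.033 m and horizontal distance between key_tip and stand_mouth below 0.012 m and angle between key's own z axis and vertical below 0.2 rad and linear speed of key below 0.02 m/s and contact force between key and the fingers below 0.1 N); the robot touches nothing.
It fails at once if the white and red kitchen timer is shifted more than 30 mm or tipped over (distance of timer from where it was at the start of the episode above 0.03 m or angle between timer's own z axis and vertical above 0.5 rad).
It fails at once if the small cup is shifted more than 30 mm or tipped over (distance of cup from where it was at the start of the episode above 0.03 m or angle between cup's own z axis and vertical above 0.5 rad).
It fails at once if the jam jar is shifted more than 30 mm or tipped over (distance of jam from where it was at the start of the episode above 0.03 m or angle between jam's own z axis and vertical above 0.5 rad).
It also fails if it takes over 64 s, if anything falls off the work surface, if the arm or the gripper's body presses on something with over 40 N, if the wrist force passes 120 N, or if a joint passes its speed limit or range.

### The arm

A 6-joint arm with a two-finger parallel gripper is mounted at the origin on a cart in front of the work surface, level with it; the furniture and walls round the work are solid. World frame = base frame: x ahead of the robot, y to its left, z up, the work surface at z = 0. Lengths are in m, angles in rad, forces in N, time in s.
With the tool pointing down it reaches from about 0.275 to 0.775 m from the base axis. Payload 14.6 kg.
Tool frame: the origin (TCP) lies midway between the tips of the shut fingers; the grasp point (between the pads) lies behind it (arm.tcp_to_grasp is the z of the grasp point in the tool frame, in m); z points along the fingers, y is the line along which they close (so a half turn about z gives the same grasp; the last joint's range is limited). The gripper opens to 85 mm and grips with 20 to 120 N. Pads are 22 mm wide; open, the fingers measure 114 mm over their backs; the gripper's body (76 mm by 85 mm) begins 54 mm behind the grasp point. The pads swing forward as they close: fully open they stand 13 mm farther back than shut.
Start: joints at [1.089, 0.263, -0.048, 1.259, 0, 1.415], TCP at [0.169, 0.497, 0.194] pointing down, gripper open.
Joint ranges: [-2.65, 2.65], [-0.89, 1.7], [-1.18, 1.37], [-2.13, 2.11], [-1.35, 1.29], [-3.14, 3.14]. Speed limits (rad/s): [1.89, 1.89, 2.57, 2.79, 3.14, 3.14].

### API

Orientations are given as [roll, pitch, yaw] about the fixed x, y, z axes, in that order (R = Rz(yaw) Ry(pitch) Rx(roll)).
In Python, from cell import arm gives the robot as it stands.
- The arm moves only by the tool drive_tool, never from a script. Its argument "commands" is one flat list of numbers, 7 for each row, row after row: the shift along the tool's x, y, z in units of 300 mm (1.0 is 300 mm), then the turn, a rotation vector about the tool's x, y, z in units of 2 rad (1.0 is 2 rad), then the opening, from 0 (shut) to 1 (fully open). In form: [x, y, z, wx, wy, wz, claw, x, y, z, wx, wy, wz, claw, ...]. A call has 1 to 12 rows; each row shifts and turns the commanded pose from where the row before left it, along the tool's axes as they then stand; what a row does not reach is not made up. A row lasts 1/12 s, in which the tool goes at most 41.7 mm and 7.16 degrees, less where a joint would pass 70% of its speed; a pose out of reach is approached as far as the arm can. A call with a number of a shift or a turn outside -1 to 1 is refused whole. A call with a gripper value outside its range is refused whole. The fingers move at their own pace and stop on an object; "squeeze" is the grip in N (left out, the last holds). Time passes only in rows, so rows that do not move let the fingers close. It gives the time, the measured TCP pose, the force, the opening and the grip force at its end, in the units of the state.
- arm.sense(): the state, without advancing time (a new reading comes with each control period).
- arm.camera(name): name is "side" or "top"; returns a dict with "color" (480x640x3 uint8, red, green, blue), "intrinsics" (3x3 intrinsics, pixels), "cam_to_world" (4x4, takes a point from camera to world coordinates). Camera axes: x right, y down, z forward; pixel columns grow to the right and rows downward; lengths in m; the calibration is good to about 2 mm. A picture is of the moment at which its call begins. There is no depth.
- arm.hand_in(): hands the job in; it is judged then, once.
Trained networks look in a picture, given as the dict that the camera call returned (one of the last four; its "shot" number tells which), for a name from the list of things; names that differ only in an ending like _2 or _b are one class to them, and where a whole thing is asked for, a point or a joint stands for the part that bears it (a point fixed in the world has none). Each returns a list of dicts, best first, with "conf" (0 to 1); they miss things now and then, are a little off and sometimes report something else, mostly with a low value. They report only what shows in the picture. A call takes as long as a camera call. They do not tell look-alikes from the thing itself.
- arm.masks_of(picture, query): "pixels" (480x640 bool, what is visible of it) and "extent" ([centre column, centre row, width, height] in pixels, round what is visible of it).
The state is a dict: "t": time; "joint_positions": joint angles; "qd": joint speeds; "joint_efforts": joint torques, N m; "ee_pos": TCP position; "eef_rot": TCP orientation; "force": force on the tool from outside, world axes, zero at the start; "ft_torque": the same for the moment, N m; "opening": finger opening in m; "grip_force": force on a finger pad.
Only numpy, scipy, OpenCV 4.12 (cv2) and the standard library are available. Lean on these libraries where they do the work, as an engineer would, in place of code of your own. Each camera call takes 0.05 s, during which the arm holds its last target. There are 200 camera calls.

## Working session

There is one attempt and no reset: what is moved stays moved. The work goes in short steps, Python scripts to look and compute and a tool call to move; the robot and the scene stay as the last step left them, time stands still between calls to the robot, and variables do not carry over. Pictures are saved under pics/ and viewed, at most 10 in all, crops included, and the job is handed in when it is done.

Besides the shell and the picture viewer there is one more tool, called after "Emit:" by a JSON object that holds its "api" and its "payload", one argument or row to a line. drive_tool: Moves the arm, as the interface text tells. Its arguments: {"type":"object","properties":{"commands":{"type":"array","items":{"type":"number","minimum":-1,"maximum":1}},"squeeze":{"type":"number"}},"required":["commands"]}

```bash
mkdir -p pics
cat > h.py <<'E'
import numpy as np, cv2
from cell import arm
def save(p,n): cv2.imwrite(f'pics/{n}.png',p['color'][:,:,::-1])
def ray(p,u,v):
    K=p['intrinsics'];T=p['cam_to_world']
    d=T[:3,:3]@np.linalg.solve(K,[u,v,1]);return T[:3,3],d
def at_z(p,u,v,z):
    o,d=ray(p,u,v);return o+d*(z-o[2])/d[2]
def proj(p,X):
    T=p['cam_to_world'];c=T[:3,:3].T@(np.asarray(X,float)-T[:3,3]);q=p['intrinsics']@c;return q[:2]/q[2]
E
python3 - <<'E'
from h import *
s=arm.sense();print({k:np.round(v,3) for k,v in s.items()},arm.tcp_to_grasp)
for n in('top','side'):
    p=arm.camera(n);save(p,n+'0');print(n,p['cam_to_world'].round(3).tolist(),p['intrinsics'].round(1).tolist())
    for q in('key','key_grip','bracket','socket','stand','stand_mouth','timer','cup','jam'):
        try:
            for r in arm.masks_of(p,q)[:3]: print(q,round(r['conf'],2),np.round(r['extent'],1),r['pixels'].sum())
        except Exception as e: print(q,e)
E
```

```text
{'t': np.float64(0.0), 'joint_positions': array([ 1.089,  0.264, -0.049,  1.259,  0.   ,  1.415]), 'qd': array([ 0.   ,  0.   , -0.   , -0.   ,  0.   , -0.002]), 'joint_efforts': array([ 2.0000e-03, -6.3762e+01,  3.8457e+01,  1.4000e-02, -0.0000e+00,
       -0.0000e+00]), 'ee_pos': array([0.168, 0.497, 0.194]), 'eef_rot': array([-3.14 , -0.   ,  2.815]), 'force': array([0.046, 0.501, 0.084]), 'ft_torque': array([0.051, 0.023, 0.019]), 'grip_force': np.float64(0.0), 'opening': np.float64(0.085)} -0.0187
top [[0.008, -0.997, 0.076, 0.574], [-1.0, -0.007, 0.004, 0.109], [-0.004, -0.076, -0.997, 1.074], [0.0, 0.0, 0.0, 1.0]] [[570.7, 0.0, 316.7], [0.0, 570.7, 245.8], [0.0, 0.0, 1.0]]
key 0.65 [277.6 339.5  19.4  17.2] 324
key 0.17 [399.1 328.9 124.4  80.1] 7556
key_grip 0.49 [425.2 328.8  22.2  21. ] 366
bracket 0.62 [397.6 328.4 119.9  76. ] 7459
bracket 0.61 [463.1 205.8  49.4  48.2] 1705
bracket 0.57 [170.7 324.2 114.9  75.8] 7453
socket 0.79 [425.1 329.4  18.9  22.2] 378
socket 0.69 [188.7 323.4  18.2  24.1] 344
socket 0.3 [229.9 217.6  37.9  35.9] 1114
stand 0.78 [277.4 334.4  55.8 
[... 166 characters left out ...]
, [-0.553, -0.666, 0.5, -0.455], [0.014, -0.608, -0.794, 1.004], [0.0, 0.0, 0.0, 1.0]] [[613.7, 0.0, 324.8], [0.0, 613.7, 236.8], [0.0, 0.0, 1.0]]
key 0.68 [246.8 248.2  19.8  36.4] 532
key_grip 0.78 [245.7 247.8  18.7  34.2] 504
bracket 0.76 [316.4 351.8 122.8 125.9] 7770
bracket 0.55 [211.  196.   97.6  97. ] 4991
socket 0.78 [332.  358.   27.2  18.2] 322
socket 0.62 [217.  200.4  20.8  12.9] 194
stand 0.74 [250.5 265.2  40.   42.6] 1243
stand_mouth 0.94 [247.3 268.2  39.3  45.4] 1270
stand_mouth 0.48 [385.4 251.1  40.9  34.3] 898
timer 0.96 [314.7 191.1  29.8  31.1] 868
timer 0.29 [454.6 322.7  50.7  62. ] 2271
cup 0.91 [385.9 251.4  38.9  30.8] 938
jam 0.94 [455.  322.6  52.3  61.9] 2200
```

View pics/top0.png

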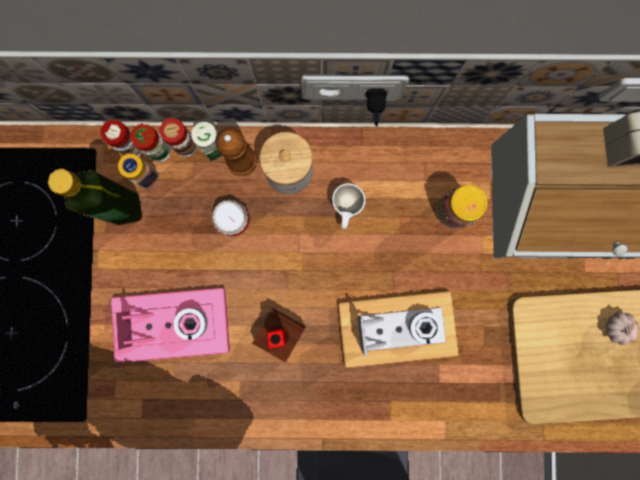

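View pics/side0.png

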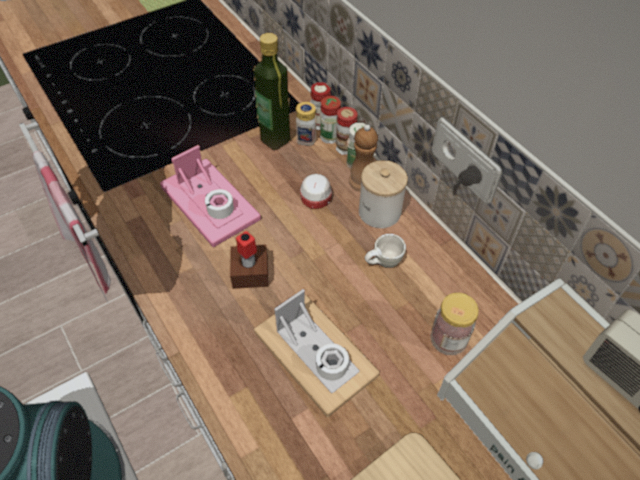

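The top view shows the red key in the stand at (277,337), the real bracket on its pale board at (397,328) with the boss at (425,328), and the pink look-alike at left. The side view agrees: key (246,248), boss (332,360). Next I measure the exact positions and angles.

```bash
cat > m.py <<'E'
from h import *
def redtop(p):
    hsv=cv2.cvtColor(p['color'],cv2.COLOR_RGB2HSV)
    return (((hsv[...,0]<8)|(hsv[...,0]>172))&(hsv[...,1]>180)&(hsv[...,2]>110)).astype(np.uint8)
E
python3 - <<'E'
from m import *
t=arm.camera('top');s=arm.camera('side')
# key: mask, fit by projection of handle box
from scipy.optimize import least_squares
def box(x,y,yaw,z0,z1,h):
    c,sn=np.cos(yaw),np.sin(yaw)
    return [[x+c*a-sn*b,y+sn*a+c*b,z] for a in(-h,h) for b in(-h,h) for z in(z0,z1)]
def mk(p,sub):
    m=redtop(p); x,y=sub; r=np.zeros_like(m); r[y-30:y+30,x-30:x+30]=m[y-30:y+30,x-30:x+30]; return r
ms=[(t,mk(t,(277,338))),(s,mk(s,(246,248)))]
for p,m in ms: print('red',m.sum(),cv2.boundingRect(m))
def iou(v,z0=.07,z1=.115,h=.014):
    e=0
    for p,m in ms:
        f=8;P=np.array([proj(p,X) for X in box(*v,z0,z1,h)])
        x0,y0,w,hh=cv2.boundingRect(m);o=np.array([x0-10,y0-10])
        M=cv2.resize(m[o[1]:o[1]+hh+20,o[0]:o[0]+w+20],None,fx=f,fy=f,interpolation=cv2.INTER_NEAREST)
        r=np.zeros_like(M);cv2.fillConvexPoly(r,cv2.convexHull(np.round((P-o+.5)*f-.5).astype(np.int32)),1)
        e+=1-(r&M).sum()/(r|M).sum()
    return e
from scipy.optimize import differential_evolution as DE
g=at_z(t,277.6,339.5,.1);print('key approx',g)
r=DE(iou,[(g[0]-.02,g[0]+.02),(g[1]-.02,g[1]+.02),(-.8,.8)],seed=1,maxiter=40);print('key fit',r.x.round(4),r.fun)
for q,u,v,z in(('sock t',425.1,329.4,.05),('jam',461,209,.1),('cup',348,207,.05),('timer',230,218,.05)): print(q,at_z(t,u,v,z).round(3))
print('sock s',at_z(s,332,358,.05).round(4))
# board yaw
m=[x for x in arm.masks_of(t,'bracket') if abs(x['extent'][0]-398)<8][0]['pixels'].astype(np.uint8)
c=cv2.findContours(m,0,2)[0];c=max(c,key=cv2.contourArea)
b=cv2.boxPoints(cv2.minAreaRect(c));print('board',[at_z(t,*q,.02)[:2].round(3).tolist() for q in b])
A=cv2.resize(t['color'][305:355,400:450],(400,400),interpolation=cv2.INTER_CUBIC);B=cv2.resize(s['color'][333:383,307:357],(400,400),interpolation=cv2.INTER_CUBIC)
cv2.imwrite('pics/sock.png',np.hstack([A,B])[:,:,::-1])
E
```

```text
red 229 (266, 330, 19, 19)
red 209 (237, 236, 19, 22)
key approx [0.4892003  0.17828528 0.1       ]
key fit [0.4899 0.1827 0.047 ] 0.9169387269409848
sock t [ 0.505 -0.08   0.05 ]
jam [ 0.714 -0.134  0.1  ]
cup [0.723 0.058 0.05 ]
timer [0.702 0.271 0.05 ]
sock s [ 0.5095 -0.0772  0.05  ]
board [[0.552, 0.077], [0.576, -0.135], [0.456, -0.147], [0.433, 0.064]]
```

View pics/sock.png

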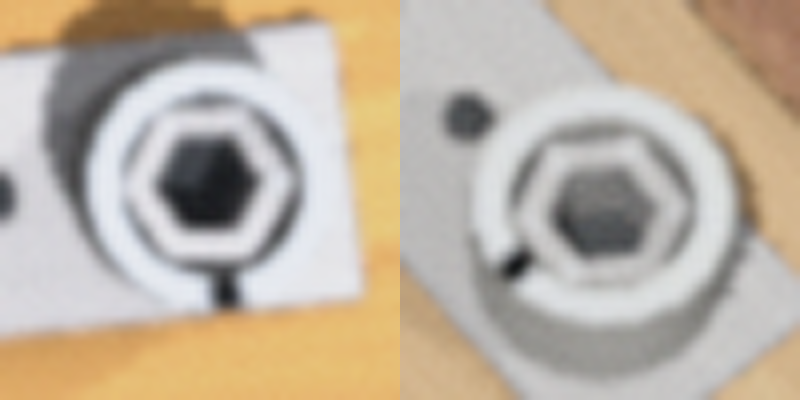

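The crop shows the bolt head with its hexagon corners pointing left and right in the top view, so the socket flats are square to world x (yaw about 0 mod 60°). Its centre is near (425.6, 328) in the top view and (331.6, 359) in the side view. I refit the key with a looser mask.

Run:
```python
from m import *
t=arm.camera('top');s=arm.camera('side')
def mk(p,sub):
    c=p['color'].astype(int);m=((c[...,0]>90)&(c[...,0]>3*c[...,1])&(c[...,0]>3*c[...,2])).astype(np.uint8)
    x,y=sub;r=np.zeros_like(m);r[y-22:y+22,x-22:x+22]=m[y-22:y+22,x-22:x+22];return r
ms=[(t,mk(t,(277,338))),(s,mk(s,(246,248)))]
for p,m in ms: print('red',m.sum(),cv2.boundingRect(m))
def box(x,y,yaw,z0,z1,h):
    c,sn=np.cos(yaw),np.sin(yaw)
    return [[x+c*a-sn*b,y+sn*a+c*b,z] for a in(-h,h) for b in(-h,h) for z in(z0,z1)]
def iou1(v,p,m,z0=.07,z1=.115,h=.014):
    f=8;P=np.array([proj(p,X) for X in box(*v,z0,z1,h)])
    x0,y0,w,hh=cv2.boundingRect(m);o=np.array([x0-12,y0-12])
    M=cv2.resize(m[o[1]:o[1]+hh+24,o[0]:o[0]+w+24],None,fx=f,fy=f,interpolation=cv2.INTER_NEAREST)
    r=np.zeros_like(M);cv2.fillConvexPoly(r,cv2.convexHull(np.round((P-o)*f).astype(np.int32)),1)
    return 1-(r&M).sum()/(r|M).sum()
from scipy.optimize import differential_evolution as DE
B=[(.47,.51),(.16,.20),(-.8,.8)]
for nm,L in(('both',ms),('top',ms[:1]),('side',ms[1:])):
    r=DE(lambda v:sum(iou1(v,p,m) for p,m in L),B,seed=1,maxiter=40);print(nm,r.x.round(4),round(r.fun,3))
print('sock',at_z(t,425.6,327.9,.05).round(4),at_z(s,331.7,359,.05).round(4))
A=[cv2.resize(p['color'][y-30:y+30,x-30:x+30],(400,400),interpolation=cv2.INTER_CUBIC) for p,x,y in((t,280,336),(s,248,258))]
cv2.imwrite('pics/key.png',np.hstack(A)[:,:,::-1])
```

```text
red 250 (266, 329, 20, 20)
red 254 (237, 233, 19, 25)
both [0.4896 0.1816 0.2004] 0.774
top [0.4895 0.1815 0.1784] 0.281
side [ 0.4909  0.1791 -0.2709] 0.438
sock [ 0.5074 -0.0812  0.05  ] [ 0.508  -0.0785  0.05  ]
```

View pics/key.png

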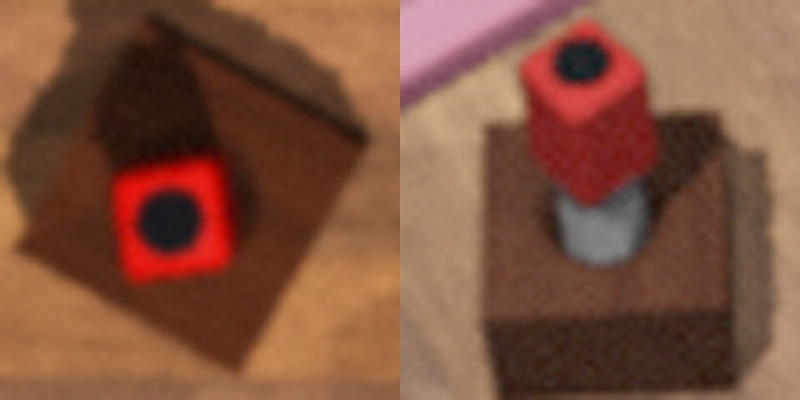

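The handle's top square is turned about +10° (yaw 0.18 mod 90°), with its centre at (0.4895, 0.181). The socket is at about (0.5077, -0.080). I move above the key now.

Emit:
{"api": "drive_tool", "payload": {
  "commands": [-0.1125, -0.0546, 0, 0, 0, 0, 1, -0.1125, -0.0546, 0, 0, 0, 0, 1, -0.1125, -0.0546, 0, 0, 0, 0, 1, -0.1125, -0.0546, 0, 0, 0, 0, 1, -0.1125, -0.0546, 0, 0, 0, 0, 1, -0.1125, -0.0546, 0, 0, 0, 0, 1, -0.1125, -0.0546, 0, 0, 0, 0, 1, -0.1125, -0.0546, 0, 0, 0, 0, 1, -0.1125, -0.0546, 0, 0, 0, 0, 1, -0.1125, -0.0546, 0, 0, 0, 0, 1, -0.1125, -0.0546, 0, 0, 0, 0, 1, -0.1125, -0.0546, 0, 0, 0, 0, 1]
}}

```text
t: 2.25
ee_pos: [0.4901, 0.1794, 0.1942]
eef_rot: [3.141, 0.0, 2.815]
force: [0.5, 1.1, 0.5]
opening: 0.0852
grip_force: 0.0
```

Emit:
{"api": "drive_tool", "payload": {
  "commands": [0, 0, 0, 0, 0, -0.0611, 1, 0, 0, 0, 0, 0, -0.0611, 1, 0, 0, 0, 0, 0, -0.0611, 1, 0, 0, 0, 0, 0, -0.0611, 1, 0, 0, 0, 0, 0, -0.0611, 1, 0, 0, 0, 0, 0, -0.0611, 1, 0, 0, 0, 0, 0, -0.0611, 1, 0, 0, 0, 0, 0, -0.0611, 1, 0, 0, 0, 0, 0, -0.0611, 1, 0, 0, 0, 0, 0, -0.0611, 1, 0, 0, 0, 0, 0, -0.0611, 1, 0, 0, 0, 0, 0, -0.0611, 1]
}}

```text
t: 3.25
ee_pos: [0.489, 0.181, 0.1941]
eef_rot: [-3.142, -0.0, -1.996]
force: [-0.0, 0.4, 0.1]
opening: 0.086
grip_force: 0.0
```

Emit:
{"api": "drive_tool", "payload": {
  "commands": [0, 0, 0, 0, 0, -0.0611, 1, 0, 0, 0, 0, 0, -0.0611, 1, 0, 0, 0, 0, 0, -0.0611, 1, 0, 0, 0, 0, 0, -0.0611, 1, 0, 0, 0, 0, 0, -0.0611, 1, 0, 0, 0, 0, 0, 0, 1, 0, 0, 0, 0, 0, 0, 1]
}}

```text
t: 3.83
ee_pos: [0.489, 0.181, 0.1941]
eef_rot: [-3.142, -0.0, -1.395]
force: [-0.6, -0.4, 0.3]
opening: 0.0854
grip_force: 0.0
```

```bash
cat > plan.py <<'E'
from h import *
def plan(x,y,z,yaw=None):
    s=arm.sense();e=s['ee_pos'];psi=s['eef_rot'][2]
    d=np.array([x,y,z])-e;c,sn=np.cos(psi),np.sin(psi)
    print('t',round(float(s['t']),2),'pos',e.round(4),'rot',np.round(s['eef_rot'],4),'q6',round(float(s['joint_positions'][5]),3),'F',np.round(s['force'],1),'M',np.round(s['ft_torque'],2),'open',round(float(s['opening']),4),'grip',round(float(s['grip_force']),1))
    print('tool units xyz',(np.array([c*d[0]+sn*d[1],sn*d[0]-c*d[1],-d[2]])/.3).round(4),'wz units',None if yaw is None else round(-((yaw-psi+np.pi)%(2*np.pi)-np.pi)/2,4))
E
python3 -c "
from plan import *
t=arm.camera('top');s=arm.camera('side')
print(at_z(t,276.3,338.9,.115),at_z(s,245,237.3,.115),'stand',at_z(t,279,335.1,.045))
plan(.489,.181,.078,.18-np.pi/2)
save(s,'over')"
```

```text
[0.4914787  0.17939964 0.115     ] [0.49210823 0.18279726 0.115     ] stand [0.49221991 0.17978154 0.045     ]
t 3.93 pos [0.489  0.181  0.1941] rot [ 3.1416 -0.     -1.395 ] q6 -1.548 F [ 0.5  0.9 -0.4] M [ 0.02 -0.06  0.06] open 0.0853 grip 0.0
tool units xyz [ 1.000e-04 -0.000e+00  3.869e-01] wz units -0.0021
```

Emit:
{"api": "drive_tool", "payload": {
  "commands": [0.0015, -0.008, 0.0967, 0, 0, 0, 1, 0, 0, 0.0967, 0, 0, 0, 1, 0, 0, 0.0967, 0, 0, 0, 1, 0, 0, 0.0967, 0, 0, 0, 1, 0, 0, 0, 0, 0, 0, 1]
}}

```text
t: 4.35
ee_pos: [0.4887, 0.1804, 0.0738]
eef_rot: [3.135, -0.0, -1.394]
force: [-0.6, -0.2, -1.4]
opening: 0.085
grip_force: 0.0
```

Emit:
{"api": "drive_tool", "payload": {
  "commands": [0, 0, 0, 0, 0, 0, 0, 0, 0, 0, 0, 0, 0, 0, 0, 0, 0, 0, 0, 0, 0, 0, 0, 0, 0, 0, 0, 0, 0, 0, 0, 0, 0, 0, 0, 0, 0, 0, 0, 0, 0, 0, 0, 0, 0, 0, 0, 0, 0, 0, 0, 0, 0, 0, 0, 0],
  "squeeze": 80
}}

```text
t: 5.02
ee_pos: [0.4915, 0.181, 0.0782]
eef_rot: [-3.141, -0.0, -1.391]
force: [-0.1, -0.1, 0.4]
opening: 0.0002
grip_force: 0.0
```

```bash
python3 -c "
from plan import *
plan(.5077,-.08,.19,-np.pi/2)"
```

```text
t 5.02 pos [0.4915 0.181  0.0782] rot [-3.1414 -0.     -1.391 ] q6 -1.553 F [-0.1 -0.1  0.4] M [-0.06  0.    0.  ] open 0.0002 grip 0.0
tool units xyz [ 0.8658  0.1025 -0.3726] wz units 0.0899
```

```bash
python3 -c "
from plan import *
t=arm.camera('top');s=arm.camera('side')
f=lambda p,x,y:cv2.resize(p['color'][max(0,y-70):y+70,x-70:x+70],(400,400),interpolation=cv2.INTER_CUBIC)
cv2.imwrite('pics/miss.png',np.hstack([f(t,280,336),f(s,248,258)])[:,:,::-1])"
```

```text
(no output)
```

View pics/miss.png

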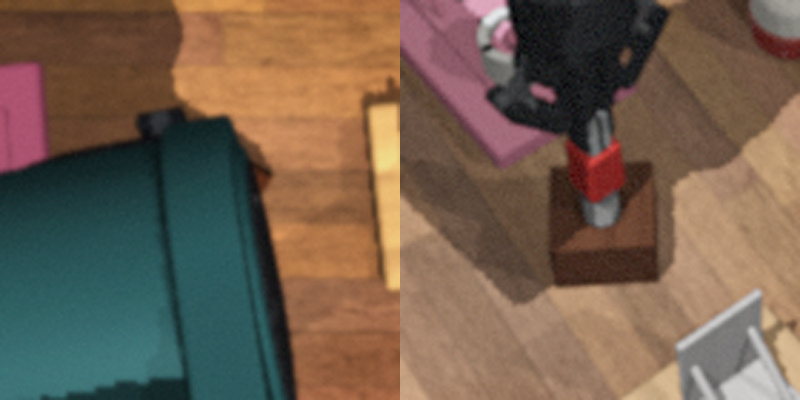

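```bash
python3 -c "
from plan import *
s=arm.camera('side');t=arm.camera('top')
e=arm.sense()['ee_pos'];print('tcp',proj(s,e),'above',proj(s,e+[0,0,.04]),'top',proj(t,e),'keytop',proj(s,[.4915,.181,.115]))
for q in('key','key_grip','stand','stand_mouth'):
  for p in(t,s): print(q,[(round(r['conf'],2),np.round(r['extent'],1)) for r in arm.masks_of(p,q)[:3]])
cv2.imwrite('pics/miss2.png',cv2.resize(s['color'][210:280,210:290],(800,700))[:600,:,::-1])"
```

```text
tcp [246.89248587 250.13513319] above [244.98768637 237.10400131] top [276.94385825 337.08969904] keytop [245.18910086 238.1040305 ]
key []
key [(0.76, array([245.7, 250.4,  20.4,  28.7])), (0.29, array([248.9, 264.9,  39.9,  45.7]))]
key_grip [(0.64, array([462.4, 207.1,  52.7,  43.1]))]
key_grip [(0.81, array([247.3, 252.2,  19.7,  31.2]))]
stand []
stand [(0.67, array([251.3, 265.9,  39.3,  42.2]))]
stand_mouth []
stand_mouth [(0.85, array([249.8, 265.7,  33.9,  45.4]))]
```

View pics/miss2.png

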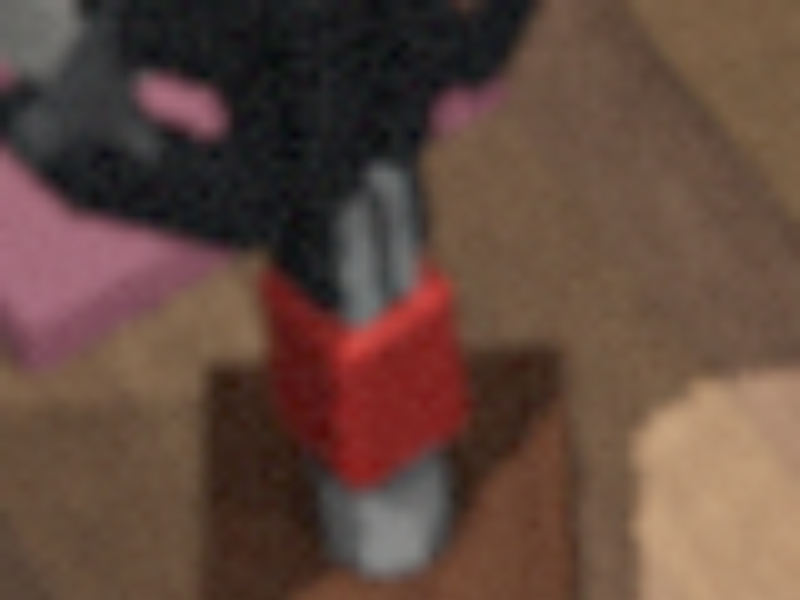

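The side crop shows the shut fingers overlapping the key's handle, with zero grip force and the key still upright. I raise the hand while it is shut, then open it and look at what is really there.

Emit:
{"api": "drive_tool", "payload": {
  "commands": [0, 0, 0, 0, 0, 0, 0.3, 0, 0, 0, 0, 0, 0, 0.3, 0, 0, 0, 0, 0, 0, 0.3, 0, 0, 0, 0, 0, 0, 0.3]
}}

```text
t: 5.95
ee_pos: [0.4914, 0.181, 0.078]
eef_rot: [3.142, -0.0, -1.391]
force: [-0.1, 0.8, 0.4]
opening: 0.0259
grip_force: 0.0
```

```bash
python3 -c "
from plan import *
plan(.4915,.181,.0782)
s=arm.camera('side')
cv2.imwrite('pics/miss3.png',cv2.resize(s['color'][205:280,205:305],(800,600))[:600,:,::-1])"
```

```text
t 5.95 pos [0.4914 0.181  0.078 ] rot [ 3.1415 -0.     -1.391 ] q6 -1.553 F [-0.1  0.8  0.4] M [ 0.03 -0.05  0.01] open 0.0259 grip 0.0
tool units xyz [ 0.0002 -0.0003 -0.0006] wz units None
```

View pics/miss3.png

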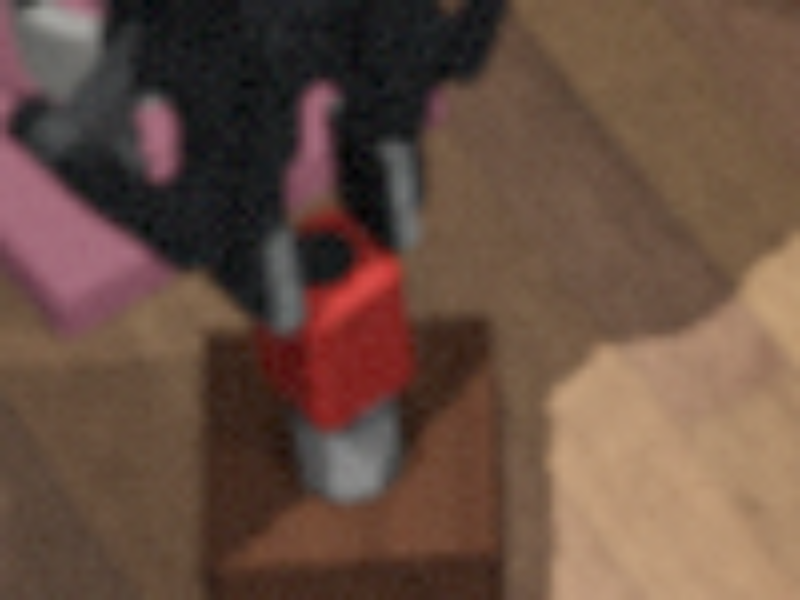

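The key stands untouched. The fingertips sit at about the height of the handle's top (z ≈ 0.115), roughly 37 mm above the reported TCP height. That explains the empty close, with the lateral position correct. I open and go 38 mm further down, watching the force.

Emit:
{"api": "drive_tool", "payload": {
  "commands": [0, 0, 0, 0, 0, 0, 1, 0, 0, 0, 0, 0, 0, 1, 0, 0, 0, 0, 0, 0, 1, 0, 0, 0, 0, 0, 0, 1, 0, 0, 0, 0, 0, 0, 1, 0, 0, 0.03, 0, 0, 0, 1, 0, 0, 0.03, 0, 0, 0, 1, 0, 0, 0.03, 0, 0, 0, 1, 0, 0, 0, 0, 0, 0, 1, 0, 0, 0, 0, 0, 0, 1]
}}

```text
t: 6.83
ee_pos: [0.4908, 0.1809, 0.0502]
eef_rot: [3.14, -0.0, -1.391]
force: [0.3, -0.5, 1.0]
opening: 0.0852
grip_force: 0.0
```

```bash
python3 -c "
from plan import *
plan(.4915,.181,.0382)
s=arm.camera('side')
cv2.imwrite('pics/down.png',cv2.resize(s['color'][205:280,205:305],(800,600))[:600,:,::-1])"
```

```text
t 6.83 pos [0.4908 0.1809 0.0502] rot [ 3.1399e+00 -1.0000e-04 -1.3910e+00] q6 -1.553 F [ 0.3 -0.5  1. ] M [ 0.   -0.01  0.03] open 0.0852 grip 0.0
tool units xyz [ 0.     -0.0023  0.04  ] wz units None
```

View pics/down.png

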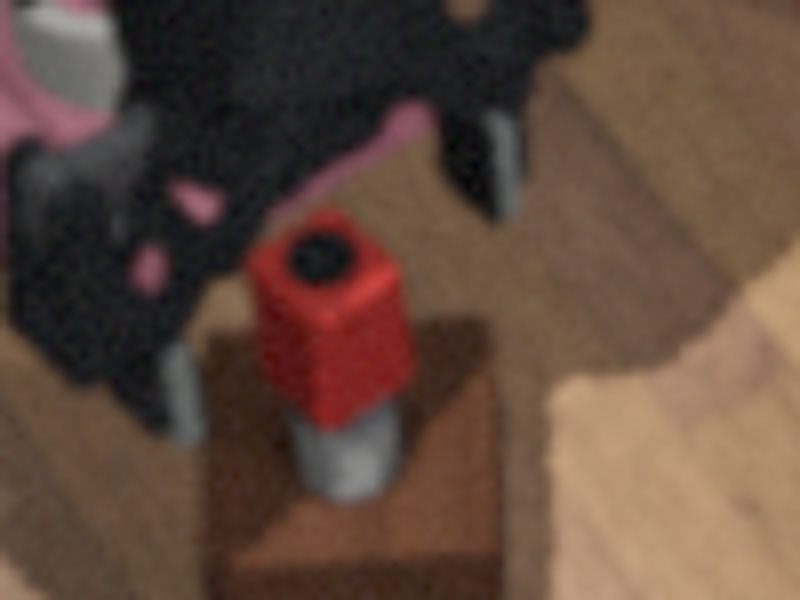

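Now the fingers straddle the key and the tips are still too high (open tip about z 0.10). I go 15 mm further down and close.

Emit:
{"api": "drive_tool", "payload": {
  "commands": [0, 0, 0.025, 0, 0, 0, 1, 0, 0, 0.025, 0, 0, 0, 1, 0, 0, 0, 0, 0, 0, 1, 0, 0, 0, 0, 0, 0, 0, 0, 0, 0, 0, 0, 0, 0, 0, 0, 0, 0, 0, 0, 0, 0, 0, 0, 0, 0, 0, 0, 0, 0, 0, 0, 0, 0, 0, 0, 0, 0, 0, 0, 0, 0, 0, 0, 0, 0, 0, 0, 0],
  "squeeze": 80
}}

```text
t: 7.72
ee_pos: [0.4918, 0.1811, 0.0364]
eef_rot: [-3.141, -0.0, -1.391]
force: [-0.7, -0.4, 5.7]
opening: 0.027
grip_force: 78.3
```

```bash
python3 -c "
from plan import *
plan(.4915,.181,.036)"
```

```text
t 7.72 pos [0.4918 0.1811 0.0364] rot [-3.1408 -0.     -1.391 ] q6 -1.553 F [-0.7 -0.4  5.7] M [-0.11  0.06 -0.02] open 0.027 grip 78.3
tool units xyz [0.0001 0.001  0.0013] wz units None
```

Gripped: opening 27 mm, force 78 N. I lift clear of the flange.

Emit:
{"api": "drive_tool", "payload": {
  "commands": [0, 0, -0.05, 0, 0, 0, 0, 0, 0, -0.09, 0, 0, 0, 0, 0, 0, -0.1, 0, 0, 0, 0, 0, 0, -0.1, 0, 0, 0, 0, 0, 0, -0.1, 0, 0, 0, 0, 0, 0, 0, 0, 0, 0, 0, 0, 0, 0, 0, 0, 0, 0]
}}

```text
t: 8.3
ee_pos: [0.492, 0.1812, 0.1689]
eef_rot: [-3.139, 0.0, -1.391]
force: [-0.2, -0.2, -3.8]
opening: 0.0276
grip_force: 79.4
```

```bash
python3 -c "
from plan import *
plan(.5077,-.08,.165,-np.pi/2)
s=arm.camera('side');t=arm.camera('top')
for q in('key','key_tip','key_grip'):
  for p in(t,s): print(q,[(round(r['conf'],2),np.round(r['extent'],1)) for r in arm.masks_of(p,q)[:3]])
e=arm.sense()['ee_pos'];print(proj(s,e),'exp tip',proj(s,e-[0,0,.0314]),'exp grip',proj(s,e+[0,0,.056]))
u,v=proj(s,e).astype(int);cv2.imwrite('pics/lift.png',cv2.resize(s['color'][v-45:v+30,u-50:u+50],(800,600),interpolation=cv2.INTER_CUBIC)[:,:,::-1]);print(u,v)"
```

```text
t 8.3 pos [0.492  0.1812 0.1689] rot [-3.1395  0.     -1.391 ] q6 -1.553 F [-0.2 -0.2 -3.8] M [ 0.07  0.03 -0.06] open 0.0276 grip 79.4
tool units xyz [0.8659 0.1044 0.0129] wz units 0.0899
key []
key [(0.7, array([241.8, 205.8,  17.3,  49.1]))]
key_tip [(0.54, array([461.5, 208. ,  51.3,  42.6]))]
key_tip [(0.97, array([241.9, 208.2,  15.8,  53.2]))]
key_grip []
key_grip [(0.23, array([249.2, 266.5,  37.3,  41.2]))]
[242.35731173 220.04220186] exp tip [243.97507457 231.0884777 ] exp grip [239.2775779  199.01341521]
242 220
```

View pics/lift.png

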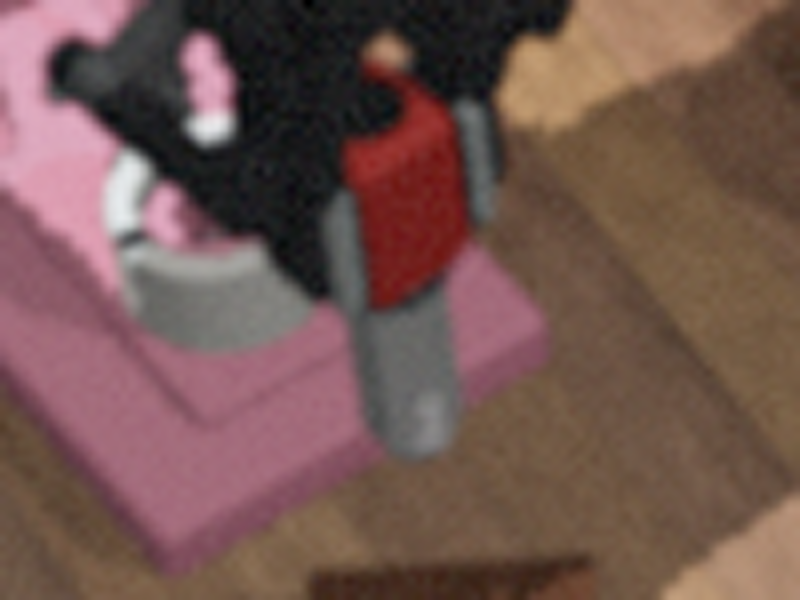

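The picture shows the key held straight, its tip at about (243.9, 231.3), matching the expected 31 mm below the reported TCP. Now I measure the shaft's width and shading to settle which way the hexagon faces.

```bash
python3 -c "
from plan import *
S=[arm.camera('side') for _ in range(4)]
im=np.mean([x['color'].astype(float) for x in S],0);s=S[0]
e=arm.sense()['ee_pos']
for h in(.012,.02,.028,.036,.044):   # height above tip
  P=np.array([e[0],e[1],e[2]-.0314+h]);c=proj(s,P)
  ax=proj(s,P+[0,0,.01])-c;ax/=np.linalg.norm(ax);n=np.array([-ax[1],ax[0]])
  k=np.arange(-11,11.1,1.);xy=(c+np.outer(k,n)).astype(np.float32)
  v=cv2.remap(im.astype(np.float32),xy[None,:,0].copy(),xy[None,:,1].copy(),cv2.INTER_LINEAR)[0]
  print(h,(v@[.33,.33,.34]).round().astype(int).tolist(),'sat',(v.max(1)-v.min(1)).round().astype(int).tolist())
D=np.linalg.inv(s['cam_to_world'])@np.append(e,1);print('px/mm',613.7/D[2]/1000,n)
"
```

```text
0.012 [131, 132, 130, 122, 105, 88, 82, 90, 99, 104, 105, 111, 124, 129, 119, 106, 101, 98, 95, 93, 91, 91, 90] sat [56, 57, 57, 50, 31, 10, 1, 1, 1, 0, 1, 1, 1, 1, 0, 1, 9, 25, 38, 43, 45, 46, 46]
0.02 [131, 130, 132, 124, 103, 83, 82, 90, 100, 104, 103, 104, 110, 120, 115, 103, 101, 105, 105, 103, 102, 100, 98] sat [56, 56, 56, 52, 32, 6, 1, 0, 1, 1, 2, 1, 1, 1, 1, 1, 8, 32, 49, 53, 52, 49, 48]
0.028 [131, 130, 130, 120, 101, 84, 82, 91, 100, 104, 104, 103, 104, 104, 103, 103, 107, 119, 127, 126, 122, 117, 114] sat [56, 57, 57, 49, 28, 7, 0, 1, 1, 2, 2, 1, 2, 2, 1, 2, 14, 37, 52, 55, 55, 54, 53]
0.036 [120, 122, 122, 115, 98, 83, 83, 91, 100, 103, 103, 103, 103, 103, 103, 100, 105, 120, 128, 130, 130, 130, 131] sat [55, 56, 55, 48, 26, 4, 1, 1, 2, 2, 2, 2, 2, 2, 2, 1, 11, 38, 54, 58, 57, 57, 57]
0.044 [131, 132, 131, 120, 99, 84, 82, 89, 96, 97, 96, 96, 97, 99, 101, 101, 107, 119, 128, 129, 129, 129, 129] sat [58, 58, 56, 48, 25, 5, 1, 0, 2, 1, 1, 1, 2, 1, 2, 2, 11, 37, 54, 58, 58, 58, 57]
px/mm 0.5718822879482102 [ 0.98948024 -0.14466811]
```

The shading shows a narrow dark face (about 5 mm) next to a wide one, so a flat faces the camera and the hexagon yaw is about 0.18 mod 60°. The socket needs about 0, so I turn by +0.18 clockwise and go above the socket.

Emit:
{"api": "drive_tool", "payload": {
  "commands": [0.0866, 0.0104, 0, 0, 0, 0, 0, 0.0866, 0.0104, 0, 0, 0, 0, 0, 0.0866, 0.0104, 0, 0, 0, 0, 0, 0.0866, 0.0104, 0, 0, 0, 0, 0, 0.0866, 0.0104, 0, 0, 0, 0, 0, 0.0866, 0.0104, 0, 0, 0, 0, 0, 0.0866, 0.0104, 0, 0, 0, 0, 0, 0.0866, 0.0104, 0, 0, 0, 0, 0, 0.0866, 0.0104, 0, 0, 0, 0, 0, 0.0866, 0.0104, 0, 0, 0, 0, 0, 0, 0, 0, 0, 0, 0.045, 0, 0, 0, 0, 0, 0, 0.045, 0]
}}

```text
t: 9.9
ee_pos: [0.5072, -0.0816, 0.1679]
eef_rot: [3.142, -0.0, -1.577]
force: [0.1, 0.2, -1.5]
opening: 0.0272
grip_force: 79.2
```

Emit:
{"api": "drive_tool", "payload": {
  "commands": [0, 0, 0.08, 0, 0, 0, 0, 0, 0, 0.08, 0, 0, 0, 0, 0, 0, 0.065, 0, 0, 0, 0, 0, 0, 0, 0, 0, 0, 0, 0, 0, 0, 0, 0, 0, 0]
}}

```text
t: 10.32
ee_pos: [0.5068, -0.08, 0.1005]
eef_rot: [3.14, 0.0, -1.571]
force: [0.1, -0.2, -1.5]
opening: 0.027
grip_force: 79.3
```

```bash
python3 -c "
from plan import *
plan(.5077,-.08,.1,-np.pi/2)
s=arm.camera('side');t=arm.camera('top')
e=arm.sense()['ee_pos'];tip=e-[0,0,.0314];print('tip',tip,proj(s,tip),'sock px',proj(s,[.5077,-.08,.05]),proj(t,[.5077,-.08,.05]))
for p in(s,t):
  for q in('key','socket'): print(q,[(round(r['conf'],2),np.round(r['extent'],1)) for r in arm.masks_of(p,q)[:3]])
u,v=proj(s,tip).astype(int);A=cv2.resize(s['color'][v-45:v+30,u-50:u+50],(800,600),interpolation=cv2.INTER_CUBIC);print(u,v)
cv2.imwrite('pics/over_sock.png',A[:,:,::-1])"
```

```text
t 10.32 pos [ 0.5068 -0.08    0.1005] rot [ 3.1403e+00  4.0000e-04 -1.5710e+00] q6 -1.886 F [ 0.1 -0.2 -1.5] M [-0.03 -0.03 -0.01] open 0.027 grip 79.3
tool units xyz [-0.0001 -0.0031  0.0016] wz units -0.0001
tip [ 0.50786422 -0.0803517   0.07039113] [332.53820287 354.40631412] sock px [332.04846377 359.77145512] [424.91052543 327.70939952]
key [(0.95, array([334.2, 336.4,  19.1,  39.5]))]
socket [(0.57, array([331.6, 359.5,  23.6,  17.8])), (0.49, array([218.7, 200.2,  27.2,  11.4]))]
key [(0.46, array([425.6, 330.9,   7.3,  12.1]))]
socket [(0.83, array([187. , 321.4,  16.2,  29.6])), (0.54, array([420. , 330.4,  16.7,  18.3])), (0.16, array([280.2, 332.7,  54.9,  49.8]))]
332 354
```

View pics/over_sock.png

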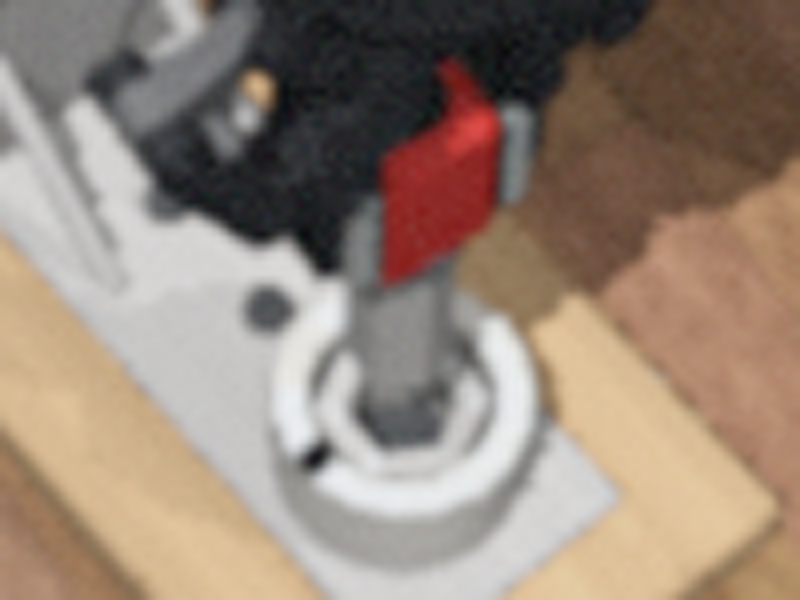

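The crop shows the key directly over the socket, aligned with the bolt head. I lower gently and watch the force.

Emit:
{"api": "drive_tool", "payload": {
  "commands": [0, 0, 0.035, 0, 0, 0, 0, 0, 0, 0.02, 0, 0, 0, 0, 0, 0, 0.015, 0, 0, 0, 0, 0, 0, 0.015, 0, 0, 0, 0, 0, 0, 0, 0, 0, 0, 0]
}}

```text
t: 11.03
ee_pos: [0.507, -0.0801, 0.0744]
eef_rot: [3.141, 0.0, -1.571]
force: [0.2, -0.6, -2.0]
opening: 0.0275
grip_force: 79.4
```

```bash
python3 -c "
from plan import *
plan(.5077,-.08,.06,-np.pi/2)"
```

```text
t 11.03 pos [ 0.507  -0.0801  0.0744] rot [ 3.1409e+00  1.0000e-04 -1.5710e+00] q6 -1.886 F [ 0.2 -0.6 -2. ] M [-0.04 -0.03  0.04] open 0.0275 grip 79.4
tool units xyz [-0.0005 -0.0024  0.0481] wz units -0.0001
```

Emit:
{"api": "drive_tool", "payload": {
  "commands": [0, 0, 0.01, 0, 0, 0, 0, 0, 0, 0.01, 0, 0, 0, 0, 0, 0, 0, 0, 0, 0, 0]
}}

```text
t: 11.28
ee_pos: [0.5075, -0.0804, 0.0688]
eef_rot: [-3.141, -0.0, -1.571]
force: [1.5, -1.7, -3.9]
opening: 0.0272
grip_force: 79.2
```

```bash
python3 -c "
from plan import *
plan(.5077,-.08,.06,-np.pi/2)"
```

```text
t 11.28 pos [ 0.5075 -0.0804  0.0688] rot [-3.1412e+00 -4.0000e-04 -1.5711e+00] q6 -1.886 F [ 1.5 -1.7 -3.9] M [-0.55 -0.47 -0.06] open 0.0272 grip 79.2
tool units xyz [-0.0013 -0.0008  0.0293] wz units -0.0001
```

Emit:
{"api": "drive_tool", "payload": {
  "commands": [0.0015, -0.0015, 0.011, 0, 0, 0, 0, 0, 0, 0.011, 0, 0, 0, 0, 0, 0, 0, 0, 0, 0, 0]
}}

```text
t: 11.53
ee_pos: [0.5075, -0.0806, 0.0618]
eef_rot: [3.141, 0.0, -1.571]
force: [0.8, -0.8, -3.2]
opening: 0.0273
grip_force: 79.2
```

```bash
python3 -c "
from plan import *
plan(.5077,-.08,.06,-np.pi/2)"
```

```text
t 11.53 pos [ 0.5075 -0.0806  0.0618] rot [ 3.141e+00  1.000e-04 -1.571e+00] q6 -1.887 F [ 0.8 -0.8 -3.2] M [-0.35 -0.18  0.01] open 0.0273 grip 79.2
tool units xyz [-0.0019 -0.0008  0.0061] wz units -0.0001
```

Seated about 20 mm deep with low force. Now I turn clockwise.

Emit:
{"api": "drive_tool", "payload": {
  "commands": [0, 0, 0, 0, 0, 0, 0, 0, 0, 0, 0, 0, 0, 0, 0, 0, 0, 0, 0, 0, 0, 0, 0, 0, 0, 0, 0.04, 0, 0, 0, 0, 0, 0, 0.04, 0, 0, 0, 0, 0, 0, 0.04, 0, 0, 0, 0, 0, 0, 0.04, 0, 0, 0, 0, 0, 0, 0.04, 0, 0, 0, 0, 0, 0, 0.04, 0, 0, 0, 0, 0, 0, 0.04, 0, 0, 0, 0, 0, 0, 0.04, 0, 0, 0, 0, 0, 0, 0.04, 0],
  "squeeze": 110
}}

```text
t: 12.53
ee_pos: [0.5069, -0.0804, 0.0625]
eef_rot: [3.141, -0.001, -2.295]
force: [-3.9, 0.7, 1.8]
opening: 0.0267
grip_force: 109.1
```

```bash
python3 -c "
from plan import *
plan(.5075,-.0806,.0618,-np.pi/2)"
```

```text
t 12.53 pos [ 0.5069 -0.0804  0.0625] rot [ 3.1405e+00 -6.0000e-04 -2.2948e+00] q6 -1.163 F [-3.9  0.7  1.8] M [0.13 1.02 0.14] open 0.0267 grip 109.1
tool units xyz [-0.0008 -0.0019  0.0023] wz units -0.362
```

The moment of about 0.14 N m shows the bolt is turning. I continue.

Emit:
{"api": "drive_tool", "payload": {
  "commands": [0, 0, 0, 0, 0, 0.04, 0, 0, 0, 0, 0, 0, 0.04, 0, 0, 0, 0, 0, 0, 0.04, 0, 0, 0, 0, 0, 0, 0.04, 0, 0, 0, 0, 0, 0, 0.04, 0, 0, 0, 0, 0, 0, 0.04, 0, 0, 0, 0, 0, 0, 0.04, 0, 0, 0, 0, 0, 0, 0.04, 0, 0, 0, 0, 0, 0, 0.04, 0, 0, 0, 0, 0, 0, 0.04, 0, 0, 0, 0, 0, 0, 0.04, 0, 0, 0, 0, 0, 0, 0.04, 0]
}}

```text
t: 13.53
ee_pos: [0.5068, -0.0789, 0.0625]
eef_rot: [3.138, -0.001, 3.029]
force: [-3.8, 10.2, 3.7]
opening: 0.0271
grip_force: 109.5
```

Emit:
{"api": "drive_tool", "payload": {
  "commands": [0, 0, 0, 0, 0, 0.03, 0, 0, 0, 0, 0, 0, 0.03, 0, 0, 0, 0, 0, 0, 0.03, 0, 0, 0, 0, 0, 0, 0.03, 0, 0, 0, 0, 0, 0, 0, 0]
}}

```text
t: 13.95
ee_pos: [0.507, -0.0786, 0.0625]
eef_rot: [3.138, -0.002, 2.789]
force: [-2.1, 10.9, 3.2]
opening: 0.0268
grip_force: 109.5
```

```bash
python3 -c "
from plan import *
plan(.5075,-.0806,.0618,-np.pi/2)"
```

```text
t 13.95 pos [ 0.507  -0.0786  0.0625] rot [ 3.1379e+00 -2.0000e-03  2.7894e+00] q6 0.037 F [-2.1 10.9  3.2] M [2.93 0.52 0.03] open 0.0268 grip 109.5
tool units xyz [-0.0039 -0.0057  0.0022] wz units -0.9615
```

Emit:
{"api": "drive_tool", "payload": {
  "commands": [0.001, 0.003, 0, 0, 0, 0.03, 0, 0, 0, 0, 0, 0, 0.03, 0, 0, 0, 0, 0, 0, 0.03, 0, 0, 0, 0, 0, 0, 0.03, 0, 0, 0, 0, 0, 0, 0, 0]
}}

```text
t: 14.37
ee_pos: [0.5073, -0.0781, 0.0625]
eef_rot: [3.139, -0.002, 2.549]
force: [-1.0, 7.9, 1.6]
opening: 0.0269
grip_force: 109.3
```

```bash
python3 -c "
from plan import *
plan(.5075,-.0806,.0618,-np.pi/2)"
```

```text
t 14.37 pos [ 0.5073 -0.0781  0.0625] rot [ 3.1391e+00 -2.0000e-03  2.5492e+00] q6 0.279 F [-1.   7.9  1.6] M [ 2.22  0.27 -0.01] open 0.0269 grip 109.3
tool units xyz [-0.0052 -0.0065  0.0023] wz units -1.0816
```

Emit:
{"api": "drive_tool", "payload": {
  "commands": [0, 0, 0, 0, 0, 0.03, 0, 0, 0, 0, 0, 0, 0.03, 0, 0, 0, 0, 0, 0, 0.03, 0, 0, 0, 0, 0, 0, 0, 0]
}}

```text
t: 14.7
ee_pos: [0.5075, -0.078, 0.0625]
eef_rot: [3.139, -0.002, 2.369]
force: [0.7, 10.1, 0.2]
opening: 0.0268
grip_force: 109.2
```

```bash
python3 -c "
from plan import *
plan(.5075,-.0806,.0618,-np.pi/2)"
```

```text
t 14.7 pos [ 0.5075 -0.078   0.0625] rot [ 3.1389e+00 -2.3000e-03  2.3693e+00] q6 0.459 F [ 0.7 10.1  0.2] M [ 2.47 -0.12  0.06] open 0.0268 grip 109.2
tool units xyz [-0.006  -0.0064  0.0023] wz units -1.1715
```

Emit:
{"api": "drive_tool", "payload": {
  "commands": [0.0035, 0.0036, 0, 0, 0, 0.03, 0, 0, 0, 0, 0, 0, 0.03, 0, 0, 0, 0, 0, 0, 0, 0]
}}

```text
t: 14.95
ee_pos: [0.5077, -0.0775, 0.0625]
eef_rot: [3.141, -0.001, 2.25]
force: [0.6, 4.1, -0.7]
opening: 0.0272
grip_force: 109.0
```

```bash
python3 -c "
from plan import *
plan(.5075,-.0806,.0618,-np.pi/2)"
```

```text
t 14.95 pos [ 0.5077 -0.0775  0.0625] rot [ 3.1406e+00 -9.0000e-04  2.2499e+00] q6 0.581 F [ 0.6  4.1 -0.7] M [ 1.08 -0.17  0.01] open 0.0272 grip 109.0
tool units xyz [-0.0077 -0.007   0.0023] wz units -1.2313
```

Emit:
{"api": "drive_tool", "payload": {
  "commands": [0, 0, 0, 0, 0, 0.03, 0, 0, 0, 0, 0, 0, 0.03, 0, 0, 0, 0, 0, 0, 0, 0]
}}

```text
t: 15.2
ee_pos: [0.5078, -0.0775, 0.0625]
eef_rot: [3.14, -0.001, 2.131]
force: [1.9, 5.2, -1.9]
opening: 0.0268
grip_force: 108.9
```

```bash
python3 -c "
from plan import *
plan(.5075,-.0806,.0618,-np.pi/2)"
```

```text
t 15.2 pos [ 0.5078 -0.0775  0.0625] rot [ 3.1403e+00 -1.1000e-03  2.1310e+00] q6 0.699 F [ 1.9  5.2 -1.9] M [ 1.32 -0.49  0.06] open 0.0268 grip 108.9
tool units xyz [-0.0083 -0.0065  0.0023] wz units -1.2907
```

Emit:
{"api": "drive_tool", "payload": {
  "commands": [0, 0, 0, 0, 0, 0.03, 0, 0, 0, 0, 0, 0, 0.03, 0, 0, 0, 0, 0, 0, 0, 0]
}}

```text
t: 15.45
ee_pos: [0.5081, -0.0774, 0.0625]
eef_rot: [3.14, -0.001, 2.011]
force: [3.3, 5.0, -2.8]
opening: 0.0272
grip_force: 108.8
```

```bash
python3 -c "
from plan import *
plan(.5075,-.0806,.0618,-np.pi/2)"
```

```text
t 15.45 pos [ 0.5081 -0.0774  0.0625] rot [ 3.1401e+00 -1.2000e-03  2.0110e+00] q6 0.82 F [ 3.3  5.  -2.8] M [ 1.38 -0.71  0.04] open 0.0272 grip 108.8
tool units xyz [-0.0088 -0.0062  0.0024] wz units -1.3507
```

Emit:
{"api": "drive_tool", "payload": {
  "commands": [0, 0, 0, 0, 0, 0.03, 0, 0, 0, 0, 0, 0, 0.03, 0, 0, 0, 0, 0, 0, 0, 0]
}}

```text
t: 15.7
ee_pos: [0.5083, -0.0774, 0.0626]
eef_rot: [3.14, -0.001, 1.891]
force: [3.7, 6.1, -4.8]
opening: 0.0265
grip_force: 108.7
```

```bash
python3 -c "
from plan import *
plan(.5075,-.0806,.0618,-np.pi/2)"
```

```text
t 15.7 pos [ 0.5083 -0.0774  0.0626] rot [ 3.1399e+00 -1.2000e-03  1.8910e+00] q6 0.939 F [ 3.7  6.1 -4.8] M [ 1.45 -0.99  0.01] open 0.0265 grip 108.7
tool units xyz [-0.0092 -0.0057  0.0025] wz units -1.4107
```

Emit:
{"api": "drive_tool", "payload": {
  "commands": [0, 0, 0, 0, 0, 0.03, 0, 0, 0, 0, 0, 0, 0.03, 0]
}}

```text
t: 15.87
ee_pos: [0.5085, -0.0775, 0.0626]
eef_rot: [3.14, -0.001, 1.773]
force: [4.3, 5.9, -4.0]
opening: 0.0267
grip_force: 108.7
```

```bash
python3 -c "
from plan import *
plan(.5075,-.0806,.0618,-np.pi/2)
t=arm.camera('top');s=arm.camera('side')
# look at bolt head hexagon / key shaft relation from the side: save crop for numeric check
for q in('key','socket'):
  print(q,[(round(r['conf'],2),np.round(r['extent'],1)) for r in arm.masks_of(s,q)[:3]])"
```

```text
t 15.87 pos [ 0.5085 -0.0775  0.0626] rot [ 3.1397e+00 -1.4000e-03  1.7726e+00] q6 1.058 F [ 4.3  5.9 -4. ] M [ 1.45 -1.27  0.34] open 0.0267 grip 108.7
tool units xyz [-0.0096 -0.0052  0.0026] wz units -1.4699
key [(0.54, array([335.2, 347.7,  22.1,  36.2]))]
socket [(0.48, array([331.6, 361.9,  22.9,  17.9]))]
```

Emit:
{"api": "drive_tool", "payload": {
  "commands": [0, 0, 0, 0, 0, 0.02, 0, 0, 0, 0, 0, 0, 0.02, 0]
}}

```text
t: 16.23
ee_pos: [0.5086, -0.0775, 0.0626]
eef_rot: [3.14, -0.001, 1.694]
force: [5.3, 5.1, -4.4]
opening: 0.0268
grip_force: 108.6
```

```bash
python3 -c "
from plan import *
plan(.5075,-.0806,.0618,-np.pi/2)"
```

```text
t 16.23 pos [ 0.5086 -0.0775  0.0626] rot [ 3.1396e+00 -1.4000e-03  1.6936e+00] q6 1.137 F [ 5.3  5.1 -4.4] M [ 1.36 -1.43  0.47] open 0.0268 grip 108.6
tool units xyz [-0.0099 -0.0049  0.0028] wz units -1.5094
```

Emit:
{"api": "drive_tool", "payload": {
  "commands": [0, 0, 0, 0, 0, 0.02, 0, 0, 0, 0, 0, 0, 0.02, 0]
}}

```text
t: 16.4
ee_pos: [0.5087, -0.0775, 0.0627]
eef_rot: [3.139, -0.001, 1.613]
force: [5.9, 5.3, -4.6]
opening: 0.0268
grip_force: 108.6
```

```bash
python3 -c "
from plan import *
plan(.5075,-.0806,.0618,-np.pi/2)"
```

```text
t 16.4 pos [ 0.5087 -0.0775  0.0627] rot [ 3.1394e+00 -1.5000e-03  1.6134e+00] q6 1.217 F [ 5.9  5.3 -4.6] M [ 1.37 -1.5   0.46] open 0.0268 grip 108.6
tool units xyz [-0.0101 -0.0046  0.0029] wz units -1.5495
```

The moment rose from about 0.1 to a steady 0.46 N m, about four times the bolt's friction, after roughly 2.9 rad. That means the bolt is at its stop and the handle is starting to slip in the pads. I relieve the twist and lift out.

Emit:
{"api": "drive_tool", "payload": {
  "commands": [0, 0, 0, 0, 0, 0, 0, 0, 0, 0, 0, 0, -0.03, 0, 0, 0, 0, 0, 0, -0.03, 0, 0, 0, 0, 0, 0, -0.03, 0, 0, 0, -0.02, 0, 0, 0, 0, 0, 0, -0.02, 0, 0, 0, 0, 0, 0, 0, 0, 0, 0, 0]
}}

```text
t: 16.98
ee_pos: [0.5082, -0.0782, 0.075]
eef_rot: [3.141, 0.0, 1.794]
force: [1.1, 1.0, -1.2]
opening: 0.0265
grip_force: 115.8
```

```bash
python3 -c "
from plan import *
plan(.5087,-.0775,.175,1.75)"
```

```text
t 16.98 pos [ 0.5082 -0.0782  0.075 ] rot [3.1407e+00 2.0000e-04 1.7944e+00] q6 1.036 F [ 1.1  1.  -1.2] M [ 0.25 -0.13 -0.03] open 0.0265 grip 115.8
tool units xyz [ 0.0018  0.0021 -0.3332] wz units 0.0222
```

Emit:
{"api": "drive_tool", "payload": {
  "commands": [0, 0, -0.083, 0, 0, 0, 0, 0, 0, -0.1, 0, 0, 0, 0, 0, 0, -0.1, 0, 0, 0, 0, 0, 0, -0.07, 0, 0, 0, 0, 0, 0, 0, 0, 0, 0, 0, 0, 0, 0, 0, 0, 0, 0]
}}

```text
t: 17.48
ee_pos: [0.508, -0.0784, 0.1807]
eef_rot: [3.14, 0.001, 1.793]
force: [-0.3, -0.3, -3.1]
opening: 0.0268
grip_force: 115.9
```

```bash
python3 -c "
from plan import *
plan(.4916,.184,.17,1.75)"
```

```text
t 17.48 pos [ 0.508  -0.0784  0.1807] rot [3.1404e+00 1.1000e-03 1.7932e+00] q6 1.037 F [-0.3 -0.3 -3.1] M [ 0.02 -0.03 -0.02] open 0.0268 grip 115.9
tool units xyz [0.8653 0.1395 0.0358] wz units 0.0216
```

Emit:
{"api": "drive_tool", "payload": {
  "commands": [0.0865, 0.014, 0, 0, 0, 0, 0, 0.0865, 0.014, 0, 0, 0, 0, 0, 0.0865, 0.014, 0, 0, 0, 0, 0, 0.0865, 0.014, 0, 0, 0, 0, 0, 0.0865, 0.014, 0, 0, 0, 0, 0, 0.0865, 0.014, 0, 0, 0, 0, 0, 0.0865, 0.014, 0, 0, 0, 0, 0, 0.0865, 0.014, 0, 0, 0, 0, 0, 0.0865, 0.014, 0, 0, 0, 0, 0, 0.0865, 0.014, 0, 0, 0, 0, 0, 0, 0, 0, 0, 0, 0, 0, 0, 0, 0, 0, 0, 0, 0]
}}

```text
t: 18.48
ee_pos: [0.4908, 0.185, 0.1787]
eef_rot: [-3.139, 0.0, 1.795]
force: [-0.1, -0.2, -2.2]
opening: 0.0268
grip_force: 115.9
```

```bash
cat > hexang.py <<'E'
from plan import *
# angle of the bolt's socket hexagon (bright head around dark hole): polar profile of the hole's edge, 6-fold phase
def ang(p,c0):
    best=None
    n=720;th=np.arange(n)*2*np.pi/n
    g=cv2.cvtColor(p['color'],cv2.COLOR_RGB2GRAY).astype(np.float32)
    for dx in np.arange(-.003,.0031,.001):
        for dy in np.arange(-.003,.0031,.001):
            R=np.arange(.007,.022,.0005)
            pts=np.array([[proj(p,[c0[0]+dx+r*np.cos(t),c0[1]+dy+r*np.sin(t),.05]) for t in th[::6]] for r in R],np.float32)
            v=cv2.remap(g,pts[...,0].copy(),pts[...,1].copy(),cv2.INTER_LINEAR)
            f=np.fft.fft(v-v.mean(1,keepdims=True),axis=1)
            low=(abs(f[8:16,1])+abs(f[8:16,2])).sum();s6=abs(f[8:14,6]).sum()
            sc=s6-low
            if best is None or sc>best[0]: best=(sc,dx,dy,np.degrees(-np.angle(f[:,6])/6).round(1),abs(f[:,6]).round(0))
    return best
E
python3 -c "
from hexang import *
plan(.4916,.184,.17,1.75)
new=arm.camera('top');snew=arm.camera('side')
class D(dict):pass
def ld(n,p): q=dict(p);q['color']=cv2.imread(f'pics/{n}.png')[:,:,::-1].copy();return q
for nm,p,c in(('top0',ld('top0',new),(.5077,-.081)),('top1',new,(.5077,-.081)),('side0',ld('side0',snew),(.508,-.0785)),('side1',snew,(.508,-.0785))):
  b=ang(p,c);print(nm,round(b[0]),b[1:3],b[3][2::4],b[4][2::4])
"
```

```text
t 18.48 pos [0.4908 0.185  0.1787] rot [-3.1392e+00  2.0000e-04  1.7950e+00] q6 1.552 F [-0.1 -0.2 -2.2] M [-0.02  0.02 -0.04] open 0.0268 grip 115.9
tool units xyz [-0.0037  0.002   0.0291] wz units 0.0225
top0 -2776 (np.float64(0.001), np.float64(0.0)) [  3.    2.    1.9  -4.3 -26.9 -27.8 -27. ] [ 282.  925.  894.  113.  881. 1609.  824.]
top1 -3111 (np.float64(0.001), np.float64(0.0)) [-15.8 -17.8 -17.8 -19.   12.9  13.6  15.1] [ 244.  914.  898.   53.  823. 1644.  587.]
side0 -2685 (np.float64(0.0), np.float64(0.0)) [  8.1   4.9   4.5 -29.5 -28.  -27.9 -29.4] [ 173.  622.  476.  140.  837. 1344.  887.]
side1 -1081 (np.float64(0.0), np.float64(0.0)) [-20.4 -19.  -19.2  15.9  13.1  14.2  25. ] [ 206.  770.  585.  120.  808. 1080.  572.]
```

The socket hexagon has turned by 18.9° mod 60°, so 138.9° = 2.42 rad, while the hand turned 2.9 to 3.1 rad. I check whether the key slipped in the hand by looking at the shaft's shading, since the hand yaw is the same mod 180° as after the lift.

```bash
python3 -c "
from plan import *
S=[arm.camera('side') for _ in range(4)]
im=np.mean([x['color'].astype(float) for x in S],0);s=S[0]
e=arm.sense()['ee_pos']+[.0004,-.002,0]
for h in(.005,.012,.02,.028,.036,.044,.075,.085,.095):
  P=np.array([e[0],e[1],e[2]-.0314+h]);c=proj(s,P)
  ax=proj(s,P+[0,0,.01])-c;ax/=np.linalg.norm(ax);n=np.array([-ax[1],ax[0]])
  k=np.arange(-12,12.1,1.);xy=(c+np.outer(k,n)).astype(np.float32)
  v=cv2.remap(im.astype(np.float32),xy[None,:,0].copy(),xy[None,:,1].copy(),cv2.INTER_LINEAR)[0]
  print(h,(v@[.33,.33,.34]).round().astype(int).tolist(),'sat',(v.max(1)-v.min(1)).round().astype(int).tolist())
cv2.imwrite('pics/lift2.png',im[:,:,::-1])
a=cv2.imread('pics/lift.png')
"
```

```text
0.005 [130, 130, 130, 130, 126, 114, 96, 84, 85, 100, 119, 131, 136, 136, 135, 124, 109, 102, 102, 101, 101, 98, 94, 92, 93] sat [56, 56, 56, 56, 53, 40, 20, 4, 1, 0, 1, 1, 2, 1, 1, 1, 5, 19, 38, 49, 49, 47, 43, 38, 42]
0.012 [130, 130, 131, 131, 124, 105, 85, 80, 88, 102, 120, 132, 134, 137, 134, 124, 107, 103, 113, 116, 111, 110, 106, 105, 103] sat [56, 56, 57, 57, 52, 32, 6, 1, 1, 0, 1, 1, 1, 1, 1, 1, 1, 7, 32, 50, 53, 52, 52, 52, 52]
0.02 [122, 123, 127, 127, 121, 104, 87, 82, 87, 97, 102, 106, 112, 125, 133, 125, 109, 105, 116, 127, 132, 132, 131, 129, 127] sat [54, 55, 56, 56, 50, 30, 8, 2, 1, 1, 1, 1, 1, 1, 1, 1, 1, 10, 34, 53, 57, 57, 56, 56, 55]
0.028 [132, 131, 130, 127, 121, 103, 86, 81, 87, 98, 104, 105, 111, 123, 131, 124, 109, 102, 115, 126, 130, 127, 129, 129, 130] sat [56, 56, 56, 56, 49, 30, 7, 1, 0, 1, 1, 0, 1, 1, 2, 1, 0, 8, 32, 51, 56, 58, 58, 57, 57]
0.036 [127, 128, 129, 130, 124, 105, 85, 79, 87, 98, 103, 105, 105, 104, 106, 106, 102, 102, 114, 125, 129, 129, 129, 129, 130] sat [37, 49, 56, 58, 53, 32, 7, 2, 1, 1, 0, 1, 1, 1, 1, 1, 1, 6, 33, 52, 58, 57, 57, 57,
[... 251 characters left out ...]
, 86, 61, 48, 52, 55, 58, 59, 58, 56, 58, 59, 58, 57, 57, 62, 75, 86, 88] sat [2, 3, 2, 1, 2, 1, 2, 6, 34, 70, 81, 86, 86, 86, 88, 89, 86, 85, 85, 86, 86, 76, 49, 26, 26]
0.085 [21, 24, 27, 38, 58, 79, 91, 80, 58, 52, 55, 59, 60, 58, 59, 59, 56, 59, 60, 57, 60, 59, 76, 94, 91] sat [2, 3, 2, 2, 2, 2, 3, 4, 36, 71, 84, 85, 87, 87, 85, 85, 88, 86, 85, 86, 86, 83, 49, 15, 3]
0.095 [23, 27, 27, 28, 28, 28, 31, 43, 60, 72, 77, 80, 81, 80, 79, 78, 75, 69, 66, 63, 59, 60, 74, 93, 89] sat [4, 1, 3, 3, 3, 4, 8, 42, 80, 98, 102, 103, 102, 102, 102, 99, 96, 95, 91, 88, 88, 79, 51, 15, 2][ WARN:0@5.004] global loadsave.cpp:1063 imwrite_ Unsupported depth image for selected encoder is fallbacked to CV_8U.
```

```bash
python3 -c "
from plan import *
s=arm.camera('side');e=arm.sense()['ee_pos']
for q in('key','key_tip','key_grip'): print(q,[(round(r['conf'],2),np.round(r['extent'],1)) for r in arm.masks_of(s,q)[:2]])
b=e+[.0004,-.002,-.0314]
im=np.mean([arm.camera('side')['color'].astype(float) for _ in range(3)],0)
def prof(im,tip,lbl):
  for off in(0,):
    for h in np.arange(-.016,.062,.004):
      c=proj(s,tip+[0,0,h]);v=cv2.remap(im.astype(np.float32),np.array([[c[0]-1,c[0],c[0]+1]],np.float32),np.array([[c[1]]*3],np.float32),cv2.INTER_LINEAR)[0].mean(0)
      print(lbl,round(h*1000),v.round().astype(int).tolist(),end='; ')
  print()
prof(im,b,'now')
L=cv2.resize(cv2.imread('pics/lift.png')[:,:,::-1],(100,75),interpolation=cv2.INTER_AREA).astype(float)
F=np.zeros((480,640,3));F[175:250,192:292]=L
prof(F,np.array([.492,.1812+.001,.1689-.0314]),'lift')
"
```

```text
key [(0.79, array([242.9, 203.1,  20.1,  50.3])), (0.26, array([248.9, 265.2,  37.8,  45.3]))]
key_tip []
key_grip [(0.95, array([242.2, 201.9,  13.5,  52.6])), (0.42, array([454.3, 324.4,  52. ,  60. ]))]
now -16 [111, 86, 67]; now -12 [111, 84, 69]; now -8 [103, 83, 76]; now -4 [116, 114, 114]; now 0 [135, 134, 135]; now 4 [136, 136, 135]; now 8 [136, 135, 135]; now 12 [130, 128, 128]; now 16 [119, 118, 118]; now 20 [119, 118, 117]; now 24 [117, 116, 116]; now 28 [109, 108, 108]; now 32 [105, 104, 104]; now 36 [105, 104, 104]; now 40 [105, 105, 105]; now 44 [94, 95, 95]; now 48 [86, 55, 54]; now 52 [113, 34, 32]; now 56 [115, 31, 28]; now 60 [113, 30, 28]; 
lift -16 [111, 86, 68]; lift -12 [110, 86, 67]; lift -8 [105, 84, 72]; lift -4 [105, 100, 97]; lift 0 [120, 119, 120]; lift 4 [117, 116, 116]; lift 8 [114, 113, 112]; lift 12 [116, 114, 114]; lift 16 [108, 107, 108]; lift 20 [105, 104, 104]; lift 24 [104, 103, 103]; lift 28 [103, 103, 101]; lift 32 [104, 103, 101]; lift 36 [103, 104, 101]; lift 40 [103, 102, 101]; lift 44 [93, 93, 93]; lift 48 [75, 56, 56]; lift 52 [99, 34, 32]; lift 56 [114, 31, 29]; lift 60 [115, 31, 29];
```

The tip position and hexagon phase in the hand are unchanged. The bolt turned about 2.45 rad, but from the images I cannot tell whether it is fully at its stop. There is plenty of time, so I go back and tighten again, aligned to the socket's present angle.

```bash
python3 -c "
from plan import *
plan(.5082,-.0783,.1005,1.265)"
```

```text
t 19.13 pos [0.4917 0.1841 0.1804] rot [3.1415 0.     1.792 ] q6 1.553 F [-0.5  1.3 -2.1] M [0.03 0.02 0.01] open 0.0267 grip 115.9
tool units xyz [-0.8655 -0.1383  0.2663] wz units 0.2635
```

Emit:
{"api": "drive_tool", "payload": {
  "commands": [-0.0866, -0.0138, 0, 0, 0, 0, 0, -0.0866, -0.0138, 0, 0, 0, 0, 0, -0.0866, -0.0138, 0, 0, 0, 0, 0, -0.0866, -0.0138, 0, 0, 0, 0, 0, -0.0866, -0.0138, 0, 0, 0, 0, 0, -0.0866, -0.0138, 0, 0, 0, 0, 0, -0.0866, -0.0138, 0, 0, 0, 0, 0, -0.0866, -0.0138, 0, 0, 0, 0, 0, -0.0866, -0.0138, 0, 0, 0, 0, 0, -0.0866, -0.0138, 0, 0, 0, 0, 0, 0, 0, 0, 0, 0, 0.053, 0, 0, 0, 0, 0, 0, 0.053, 0]
}}

```text
t: 20.13
ee_pos: [0.5084, -0.0798, 0.1802]
eef_rot: [-3.141, 0.0, 1.574]
force: [0.4, 0.4, -3.2]
opening: 0.0267
grip_force: 115.8
```

Emit:
{"api": "drive_tool", "payload": {
  "commands": [0, 0, 0.06, 0, 0, 0.053, 0, 0, 0, 0.06, 0, 0, 0.053, 0, 0, 0, 0.06, 0, 0, 0.053, 0, 0, 0, 0.06, 0, 0, 0, 0, 0, 0, 0.06, 0, 0, 0, 0, 0, 0, 0.04, 0, 0, 0, 0, 0, 0, 0, 0, 0, 0, 0]
}}

```text
t: 20.72
ee_pos: [0.5073, -0.0779, 0.0764]
eef_rot: [-3.139, -0.0, 1.262]
force: [0.2, 0.3, -2.9]
opening: 0.0275
grip_force: 115.8
```

```bash
python3 -c "
from hexang import *
plan(.5082,-.0783,.0735,1.265)"
```

```text
t 20.72 pos [ 0.5073 -0.0779  0.0764] rot [-3.1388e+00 -2.0000e-04  1.2622e+00] q6 1.568 F [ 0.2  0.3 -2.9] M [ 0.03 -0.   -0.03] open 0.0275 grip 115.8
tool units xyz [-0.0002  0.0032  0.0097] wz units -0.0014
```

Emit:
{"api": "drive_tool", "payload": {
  "commands": [0, 0.002, 0.009, 0, 0, 0, 0, 0, 0, 0.008, 0, 0, 0, 0]
}}

```text
t: 20.88
ee_pos: [0.5095, -0.0787, 0.0739]
eef_rot: [3.14, 0.0, 1.262]
force: [0.5, -0.5, -1.9]
opening: 0.0269
grip_force: 115.8
```

Emit:
{"api": "drive_tool", "payload": {
  "commands": [0, 0, 0.007, 0, 0, 0, 0, 0, 0, 0.007, 0, 0, 0, 0]
}}

```text
t: 21.05
ee_pos: [0.5093, -0.0785, 0.0695]
eef_rot: [3.141, -0.0, 1.262]
force: [0.5, 1.3, -2.0]
opening: 0.0265
grip_force: 115.8
```

```bash
python3 -c "
from hexang import *
plan(.5082,-.0783,.0618,1.265)"
```

```text
t 21.05 pos [ 0.5093 -0.0785  0.0695] rot [ 3.1406e+00 -2.0000e-04  1.2623e+00] q6 1.568 F [ 0.5  1.3 -2. ] M [ 0.22 -0.16  0.04] open 0.0265 grip 115.8
tool units xyz [-0.0005 -0.0037  0.0255] wz units -0.0014
```

Emit:
{"api": "drive_tool", "payload": {
  "commands": [0, -0.003, 0.012, 0, 0, 0, 0, 0, 0, 0.012, 0, 0, 0, 0, 0, 0, 0, 0, 0, 0, 0]
}}

```text
t: 21.3
ee_pos: [0.5085, -0.078, 0.0615]
eef_rot: [3.141, -0.001, 1.262]
force: [4.3, 2.7, -5.0]
opening: 0.0268
grip_force: 115.8
```

Emit:
{"api": "drive_tool", "payload": {
  "commands": [0, 0, 0, 0, 0, 0.03, 0, 0, 0, 0, 0, 0, 0.03, 0]
}}

```text
t: 21.47
ee_pos: [0.5091, -0.0783, 0.062]
eef_rot: [3.14, -0.001, 1.14]
force: [7.1, 1.5, -4.3]
opening: 0.0267
grip_force: 115.7
```

```bash
python3 -c "
from hexang import *
plan(.5082,-.0783,.0618,1.265)"
```

```text
t 21.47 pos [ 0.5091 -0.0783  0.062 ] rot [ 3.1399e+00 -9.0000e-04  1.1398e+00] q6 1.69 F [ 7.1  1.5 -4.3] M [ 0.46 -1.9   0.06] open 0.0267 grip 115.7
tool units xyz [-0.0015 -0.0028  0.0006] wz units -0.0626
```

Emit:
{"api": "drive_tool", "payload": {
  "commands": [0, 0, 0, 0, 0, 0.03, 0, 0, 0, 0, 0, 0, 0.03, 0]
}}

```text
t: 21.63
ee_pos: [0.5095, -0.0782, 0.0622]
eef_rot: [3.139, -0.002, 1.02]
force: [7.8, 2.6, -2.9]
opening: 0.0268
grip_force: 115.7
```

```bash
python3 -c "
from hexang import *
plan(.5082,-.0783,.0618,1.265)"
```

```text
t 21.63 pos [ 0.5095 -0.0782  0.0622] rot [ 3.1394e+00 -1.7000e-03  1.0195e+00] q6 1.811 F [ 7.8  2.6 -2.9] M [ 0.78 -2.07  0.07] open 0.0268 grip 115.7
tool units xyz [-0.0026 -0.0035  0.0013] wz units -0.1227
```

Emit:
{"api": "drive_tool", "payload": {
  "commands": [0.0026, 0.0043, 0, 0, 0, 0.03, 0, 0, 0, 0, 0, 0, 0.03, 0]
}}

```text
t: 21.8
ee_pos: [0.5101, -0.0781, 0.062]
eef_rot: [3.141, -0.001, 0.9]
force: [2.8, 1.5, 0.8]
opening: 0.0267
grip_force: 116.3
```

```bash
python3 -c "
from hexang import *
plan(.5082,-.0783,.0618,1.265)"
```

```text
t 21.8 pos [ 0.5101 -0.0781  0.062 ] rot [ 3.141e+00 -7.000e-04  8.995e-01] q6 1.932 F [2.8 1.5 0.8] M [ 0.57 -0.83  0.12] open 0.0267 grip 116.3
tool units xyz [-0.0043 -0.0046  0.0008] wz units -0.1827
```

Emit:
{"api": "drive_tool", "payload": {
  "commands": [0, 0, 0, 0, 0, 0.03, 0, 0, 0, 0, 0, 0, 0.03, 0]
}}

```text
t: 21.97
ee_pos: [0.5102, -0.0783, 0.062]
eef_rot: [3.141, -0.001, 0.779]
force: [4.2, 1.1, -1.5]
opening: 0.0266
grip_force: 116.0
```

```bash
python3 -c "
from hexang import *
plan(.5082,-.0783,.0618,1.265)"
```

```text
t 21.97 pos [ 0.5102 -0.0783  0.062 ] rot [ 3.1407e+00 -8.0000e-04  7.7950e-01] q6 2.052 F [ 4.2  1.1 -1.5] M [ 0.33 -0.96  0.2 ] open 0.0266 grip 116.0
tool units xyz [-0.0047 -0.0046  0.0008] wz units -0.2428
```

Emit:
{"api": "drive_tool", "payload": {
  "commands": [0, 0, 0, 0, 0, 0.03, 0, 0, 0, 0, 0, 0, 0.03, 0]
}}

```text
t: 22.13
ee_pos: [0.5103, -0.0784, 0.062]
eef_rot: [3.14, -0.001, 0.66]
force: [4.3, 0.2, -1.1]
opening: 0.027
grip_force: 115.8
```

```bash
python3 -c "
from hexang import *
plan(.5082,-.0783,.0618,1.265)"
```

```text
t 22.13 pos [ 0.5103 -0.0784  0.062 ] rot [ 3.1404e+00 -7.0000e-04  6.5970e-01] q6 2.171 F [ 4.3  0.2 -1.1] M [ 0.02 -1.08  0.45] open 0.027 grip 115.8
tool units xyz [-0.0051 -0.0046  0.0008] wz units -0.3026
```

Emit:
{"api": "drive_tool", "payload": {
  "commands": [0, 0, 0, 0, 0, 0.03, 0, 0, 0, 0, 0, 0, 0.03, 0]
}}

```text
t: 22.3
ee_pos: [0.5103, -0.0786, 0.062]
eef_rot: [3.14, -0.001, 0.54]
force: [4.1, -0.9, -2.5]
opening: 0.0266
grip_force: 115.7
```

```bash
python3 -c "
from hexang import *
plan(.5082,-.0783,.0618,1.265)"
```

```text
t 22.3 pos [ 0.5103 -0.0786  0.062 ] rot [ 3.1402e+00 -7.0000e-04  5.3970e-01] q6 2.291 F [ 4.1 -0.9 -2.5] M [-0.22 -1.09  0.47] open 0.0266 grip 115.7
tool units xyz [-0.0055 -0.0046  0.0008] wz units -0.3626
```

The moment saturates at 0.47 N m again, so the bolt is at its stop. To avoid turning it back, I open the fingers so the key stands free in the socket, turn the empty hand back by the slip, regrasp, and lift.

Emit:
{"api": "drive_tool", "payload": {
  "commands": [0, 0, 0, 0, 0, 0, 0.6, 0, 0, 0, 0, 0, 0, 0.6, 0, 0, 0, 0, 0, 0, 0.6, 0, 0, 0, 0, 0, 0, 0.6, 0, 0, 0, 0, 0, -0.04, 0.6, 0, 0, 0, 0, 0, -0.035, 0.6, 0, 0, 0, 0, 0, 0, 0, 0, 0, 0, 0, 0, 0, 0, 0, 0, 0, 0, 0, 0, 0, 0, 0, 0, 0, 0, 0, 0, 0, 0, 0, 0, 0, 0, 0, 0, 0, 0, 0, 0, 0, 0],
  "squeeze": 80
}}

```text
t: 23.3
ee_pos: [0.5098, -0.0784, 0.0622]
eef_rot: [3.141, -0.0, 0.69]
force: [-1.4, -1.2, 4.6]
opening: 0.0292
grip_force: 75.2
```

```bash
python3 -c "
from hexang import *
plan(.5082,-.0783,.0618,1.265)"
```

```text
t 23.3 pos [ 0.5098 -0.0784  0.0622] rot [ 3.1408e+00 -1.0000e-04  6.8970e-01] q6 2.141 F [-1.4 -1.2  4.6] M [-0.14  0.23 -0.05] open 0.0292 grip 75.2
tool units xyz [-0.0037 -0.0037  0.0014] wz units -0.2876
```

Emit:
{"api": "drive_tool", "payload": {
  "commands": [0, 0, -0.02, 0, 0, 0, 0, 0, 0, -0.03, 0, 0, 0, 0, 0, 0, -0.05, 0, 0, 0, 0, 0, 0, -0.09, 0, 0, 0, 0, 0, 0, -0.1, 0, 0, 0, 0, 0, 0, -0.1, 0, 0, 0, 0, 0, 0, 0, 0, 0, 0, 0, 0, 0, 0, 0, 0, 0, 0]
}}

```text
t: 23.97
ee_pos: [0.5102, -0.0784, 0.1799]
eef_rot: [3.14, -0.001, 0.691]
force: [-0.5, -0.5, -3.7]
opening: 0.0273
grip_force: 84.2
```

```bash
python3 -c "
from hexang import *
plan(.4916,.184,.17,1.75)"
```

```text
t 23.97 pos [ 0.5102 -0.0784  0.1799] rot [ 3.1396e+00 -1.3000e-03  6.9080e-01] q6 2.14 F [-0.5 -0.5 -3.7] M [ 0.02  0.07 -0.01] open 0.0273 grip 84.2
tool units xyz [ 0.5095 -0.7137  0.0329] wz units -0.5296
```

Emit:
{"api": "drive_tool", "payload": {
  "commands": [0.0512, -0.0707, 0, 0, 0, 0, 0, 0.0512, -0.0707, 0, 0, 0, 0, 0, 0.0512, -0.0707, 0, 0, 0, 0, 0, 0.0512, -0.0707, 0, 0, 0, 0, 0, 0.0512, -0.0707, 0, 0, 0, 0, 0, 0.0512, -0.0707, 0, 0, 0, 0, 0, 0.0512, -0.0707, 0, 0, 0, 0, 0, 0.0512, -0.0707, 0, 0, 0, 0, 0, 0.0512, -0.0707, 0, 0, 0, 0, 0, 0.0512, -0.0707, 0, 0, 0, 0, 0, 0, 0, 0, 0, 0, 0, 0, 0, 0, 0, 0, 0, 0, 0]
}}

```text
t: 24.97
ee_pos: [0.4915, 0.1839, 0.1774]
eef_rot: [-3.141, 0.002, 0.694]
force: [-1.1, -0.1, -2.7]
opening: 0.0275
grip_force: 83.9
```

```bash
python3 -c "
from hexang import *
plan(.4934,.1831,.1,.69)
new=arm.camera('top');snew=arm.camera('side')
for nm,p,c in(('top2',new,(.5087,-.081)),('side2',snew,(.508,-.0785))):
  b=ang(p,c);print(nm,round(b[0]),b[1:3],b[3][2::4],b[4][2::4])
for q in('key','stand'): print(q,[(round(r['conf'],2),np.round(r['extent'],1)) for r in arm.masks_of(snew,q)[:2]])
e=arm.sense()['ee_pos'];print(proj(snew,e-[.0014,.0011,.0314]))
"
```

```text
t 24.97 pos [0.4915 0.1839 0.1774] rot [-3.1405e+00  2.1000e-03  6.9350e-01] q6 2.651 F [-1.1 -0.1 -2.7] M [-0.01  0.   -0.05] open 0.0275 grip 83.9
tool units xyz [0.0032 0.0061 0.258 ] wz units 0.0018
top2 -1366 (np.float64(-0.001), np.float64(0.0)) [-23.  -23.5 -23.6 -24.    8.    8.1   4.5] [ 263. 1077. 1015.  109.  735. 1406.  196.]
side2 -2466 (np.float64(0.0), np.float64(0.0)) [-25.8 -24.  -25.3  10.6   7.    7.3  26.1] [172. 682. 505. 150. 763. 882. 382.]
key [(0.95, array([236.8, 202.8,  21.4,  50.6]))]
stand [(0.56, array([251.2, 264.9,  36.2,  44.3]))]
[243.26776873 227.27800575]
```

The hexagon has turned on to 146° in total, which is 2.55 rad plus the start value, so the bolt is past 2.52. The key mask sits a bit to the left, so I check the key's lean before inserting.

```bash
python3 -c "
from plan import *
plan(.4934,.1831,.1,.69)
im=np.mean([arm.camera('side')['color'].astype(float) for _ in range(3)],0);s=arm.camera('side')
e=arm.sense()['ee_pos'];b=e-[.0014,.0011,.0314]
a=cv2.imread('pics/lift2.png')[:,:,::-1].astype(float); ea=np.array([.4917,.1841,.1804])+[.0004,-.002,-.0314]
for nm,I,t in(('now',im,b),('before',a,ea)):
  for h in(-.004,.004,.012,.02,.028,.036,.044):
    c=proj(s,t+[0,0,h]);k=np.arange(-16,17);v=cv2.remap(I.astype(np.float32),np.array([c[0]+k],np.float32),np.full((1,33),c[1],np.float32),cv2.INTER_LINEAR)[0]
    sat=v.max(1)-v.min(1);g=(sat<26)&(v.mean(1)>60);i=k[g];print(nm,h,c.round(1),'gray',i.min() if len(i) else None,i.max() if len(i) else None,len(i),sat.round().astype(int)[::2].tolist())
"
```

```text
t 25.17 pos [0.4923 0.1822 0.1784] rot [-3.1414e+00  8.0000e-04  6.9080e-01] q6 2.65 F [ 0.6 -0.4 -1.2] M [ 0.03 -0.02 -0.01] open 0.0274 grip 83.9
tool units xyz [4.600e-03 1.000e-04 2.613e-01] wz units 0.0004
now -0.004 [243.5 228.3] gray -3 3 7 [56, 56, 56, 57, 56, 52, 29, 3, 1, 3, 26, 45, 46, 45, 44, 45, 46]
now 0.004 [243.1 225.5] gray -5 5 11 [56, 56, 56, 55, 57, 35, 2, 1, 2, 1, 3, 30, 42, 46, 46, 46, 45]
now 0.012 [242.6 222.7] gray -6 6 13 [54, 55, 56, 56, 57, 24, 1, 1, 1, 1, 1, 11, 47, 49, 40, 44, 46]
now 0.02 [242.2 219.9] gray -6 6 13 [57, 56, 55, 55, 55, 23, 1, 1, 1, 1, 1, 11, 51, 54, 52, 52, 48]
now 0.028 [241.8 217. ] gray -16 6 14 [21, 48, 57, 56, 55, 19, 1, 1, 0, 1, 1, 12, 55, 58, 56, 55, 55]
now 0.036 [241.4 214. ] gray -16 6 18 [4, 4, 10, 46, 54, 19, 1, 1, 0, 1, 1, 14, 54, 57, 58, 57, 58]
now 0.044 [240.9 211.1] gray -16 6 21 [5, 5, 3, 5, 39, 15, 2, 2, 4, 6, 1, 12, 56, 58, 58, 57, 43]
before -0.004 [243.7 227.3] gray -4 3 8 [56, 56, 56, 56, 56, 48, 14, 1, 0, 2, 28, 45, 45, 46, 44, 45, 46]
before 0.004 [243.3 224.5] gray -6 5 12 [56, 56, 56, 56, 52, 13, 1, 1, 2, 2, 6, 41, 40, 42, 46, 47, 44]
before 0.012 [242.9 221.7] gray -6 5 12 [56, 54, 55, 57, 53, 7, 0, 1, 1, 1, 1, 26, 51, 51, 46, 42, 43]
before 0.02 [242.4 218.8] gray -6 5 12 [56, 58, 56, 55, 48, 10, 1, 0, 2, 2, 0, 28, 57, 55, 53, 52, 51]
before 0.028 [242.  215.9] gray -16 5 14 [7, 30, 52, 58, 55, 8, 1, 1, 1, 2, 0, 26, 56, 57, 58, 57, 55]
before 0.036 [241.6 213. ] gray -16 6 19 [5, 4, 6, 36, 51, 10, 2, 1, 1, 0, 1, 26, 57, 58, 58, 58, 53]
before 0.044 [241.2 210. ] gray -16 6 21 [5, 4, 5, 5, 32, 8, 5, 18, 2, 2, 1, 23, 58, 56, 58, 51, 40]
```

The key is upright and the tip is where predicted. I lower it into the stand.

Emit:
{"api": "drive_tool", "payload": {
  "commands": [0.0046, 0, 0.08, 0, 0, 0, 0, 0, 0, 0.1, 0, 0, 0, 0, 0, 0, 0.09, 0, 0, 0, 0, 0, 0, 0.05, 0, 0, 0, 0, 0, 0, 0.02, 0, 0, 0, 0, 0, 0, 0.02, 0, 0, 0, 0, 0, 0, 0, 0, 0, 0, 0]
}}

```text
t: 25.95
ee_pos: [0.4935, 0.1838, 0.0706]
eef_rot: [-3.141, 0.0, 0.692]
force: [-0.7, -0.9, -2.1]
opening: 0.0273
grip_force: 83.9
```

```bash
python3 -c "
from plan import *
plan(.4934,.1831,.0375,.69)"
```

```text
t 25.95 pos [0.4935 0.1838 0.0706] rot [-3.1414e+00  3.0000e-04  6.9190e-01] q6 2.651 F [-0.7 -0.9 -2.1] M [-0.02  0.02 -0.  ] open 0.0273 grip 83.9
tool units xyz [-0.0018  0.0016  0.1104] wz units 0.0009
```

Emit:
{"api": "drive_tool", "payload": {
  "commands": [0, 0, 0.035, 0, 0, 0, 0, 0, 0, 0.035, 0, 0, 0, 0, 0, 0, 0.025, 0, 0, 0, 0, 0, 0, 0, 0, 0, 0, 0]
}}

```text
t: 26.28
ee_pos: [0.4933, 0.1839, 0.042]
eef_rot: [-3.141, 0.0, 0.692]
force: [0.2, 0.4, -2.8]
opening: 0.0275
grip_force: 83.9
```

```bash
python3 -c "
from plan import *
plan(.4934,.1831,.0375,.69)"
```

```text
t 26.28 pos [0.4933 0.1839 0.042 ] rot [-3.1413e+00  5.0000e-04  6.9210e-01] q6 2.651 F [ 0.2  0.4 -2.8] M [-0.02  0.02 -0.01] open 0.0275 grip 83.9
tool units xyz [-0.0015  0.0022  0.0149] wz units 0.0011
```

Emit:
{"api": "drive_tool", "payload": {
  "commands": [0, 0, 0.012, 0, 0, 0, 0, 0, 0, 0, 0, 0, 0, 0, 0, 0, 0, 0, 0, 0, 1, 0, 0, 0, 0, 0, 0, 1, 0, 0, 0, 0, 0, 0, 1, 0, 0, 0, 0, 0, 0, 1, 0, 0, 0, 0, 0, 0, 1, 0, 0, 0, 0, 0, 0, 1, 0, 0, 0, 0, 0, 0, 1, 0, 0, 0, 0, 0, 0, 1]
}}

```text
t: 27.12
ee_pos: [0.4935, 0.184, 0.0387]
eef_rot: [-3.142, 0.0, 0.692]
force: [0.0, -0.2, -0.5]
opening: 0.0857
grip_force: 0.0
```

Emit:
{"api": "drive_tool", "payload": {
  "commands": [0, 0, -0.05, 0, 0, 0, 1, 0, 0, -0.09, 0, 0, 0, 1, 0, 0, -0.1, 0, 0, 0, 1, 0, 0, -0.1, 0, 0, 0, 1, 0, 0, -0.1, 0, 0, 0, 1, 0, 0, 0, 0, 0, 0, 1, 0, 0, 0, 0, 0, 0, 1]
}}

```text
t: 27.7
ee_pos: [0.4943, 0.1842, 0.1719]
eef_rot: [3.14, -0.003, 0.692]
force: [-0.2, 0.2, -0.8]
opening: 0.0855
grip_force: 0.0
```

Emit:
{"api": "drive_tool", "payload": {
  "commands": [0.06, -0.08, 0, 0, 0, 0, 1, 0.06, -0.08, 0, 0, 0, 0, 1, 0.06, -0.08, 0, 0, 0, 0, 1, 0.06, -0.08, 0, 0, 0, 0, 1, 0.06, -0.08, 0, 0, 0, 0, 1, 0.06, -0.08, 0, 0, 0, 0, 1, 0, 0, 0, 0, 0, 0, 1, 0, 0, 0, 0, 0, 0, 1]
}}

```text
t: 28.37
ee_pos: [0.4839, 0.3647, 0.1689]
eef_rot: [-3.141, 0.002, 0.694]
force: [-0.5, 0.0, 0.1]
opening: 0.0853
grip_force: 0.0
```

```bash
python3 -c "
from hexang import *
plan(.4934,.1831,.0375,.69)
t=arm.camera('top');s=arm.camera('side')
for nm,p,c in(('top',t,(.5077,-.081)),('side',s,(.508,-.0785))):
  b=ang(p,c);print(nm,b[1:3],b[3][2::4])
for q in('key','key_grip','stand','timer','cup','jam'):
  for p in(t,s): print(q,[(round(r['conf'],2),np.round(r['extent'],1)) for r in arm.masks_of(p,q)[:1]])
# red handle bbox compared with the start
for p,n,x,y in((t,'top0',277,338),(s,'side0',246,248)):
  for c in(cv2.imread(f'pics/{n}.png')[:,:,::-1].astype(int),p['color'].astype(int)):
    m=((c[...,0]>90)&(c[...,0]>3*c[...,1])&(c[...,0]>3*c[...,2])).astype(np.uint8);r=np.zeros_like(m);r[y-30:y+30,x-30:x+30]=m[y-30:y+30,x-30:x+30]
    print(n,cv2.boundingRect(r),r.sum())
"
```

```text
t 28.37 pos [0.4839 0.3647 0.1689] rot [-3.1412e+00  2.4000e-03  6.9440e-01] q6 2.959 F [-0.5  0.   0.1] M [-0.02  0.01 -0.01] open 0.0853 grip 0.0
tool units xyz [-0.3628  0.4854  0.438 ] wz units 0.0022
top (np.float64(0.0), np.float64(0.0)) [-23.1 -23.4 -23.5 -24.1   7.9   8.2   5.2]
side (np.float64(0.0), np.float64(0.0)) [-24.5 -24.3 -25.1  11.4   7.    7.3  26.1]
key [(0.61, array([277.1, 337.7,  25.7,  25.4]))]
key [(0.67, array([245.2, 247.8,  17.7,  35.5]))]
key_grip [(0.82, array([276.6, 339. ,  20.5,  27. ]))]
key_grip [(0.89, array([246.4, 248.9,  16.5,  36.7]))]
stand [(0.82, array([279.3, 334.1,  48.6,  53.4]))]
stand [(0.97, array([250.8, 265.9,  37. ,  44.1]))]
timer [(0.77, array([229.2, 219.2,  34.9,  38.3]))]
timer [(0.64, array([315.7, 191.8,  33.8,  36.3]))]
cup [(0.8, array([348.3, 209.7,  30.6,  54.4]))]
cup [(0.72, array([387.4, 251.2,  43.5,  32. ]))]
jam [(0.95, array([461.8, 207.6,  50.9,  46.1]))]
jam [(0.96, array([453.9, 325.6,  49.1,  63.5]))]
top0 (266, 329, 20, 20) 248
top0 (265, 327, 22, 22) 255
side0 (237, 232, 20, 26) 257
side0 (238, 232, 18, 25) 258
```

The key stands in the stand where it started, the bystanders have not moved, and the bolt is past the threshold. I hand in.

```bash
python3 -c "
from cell import arm
print(arm.hand_in())"
```

```text
the job is handed in; nothing more can be done
None
```

I tightened the bolt until the wrist torque levelled off at about four times its friction, put the key back upright in its stand and handed in; the final images put the bolt at about 2.6 rad, roughly 5° short of the 2.7 stop but above the 2.52 limit, the timer, cup and jar had not moved, and the hand-in returned no verdict.

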